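Comb the cuttings into rows and mist them

TASK

Lift the two small pots out of the seed tray and stand both upright on the cork mat. Then take the rake and comb the scattered stem cuttings towards the tray's front wall (the one nearest the robot) until they all lie flat, none on top of another, in close parallel rows along that wall; move the cuttings only with the rake, never with the gripper. Stand the rake back on its rest board, then mist the cuttings with at least three full strokes of the pump lever, letting it come right up after each, and leave the trowel and the big pots alone; at the end the cuttings must still lie in their rows.

Things in the scene. Friction and masses are not known exactly. Their poses are not given: they have to be found in the camera images.
- tray: open aluminium seed tray fixed to the table, 308 (its x) x 248 (its y) x 43 mm high, walls and floor 4 mm thick, so 300 x 240 mm inside. Origin under its centre, on the table; its z is up; its x runs away from the robot (turned up to 0.15 rad), so the front wall, the 248 mm one nearest the robot, is at its -x end with its inner face at x = -150 mm, running along the tray's y
- pot1: small terracotta pot, 80 mm high, foot 44 mm across, tapering out to 52 mm and then a straight rim band 60 mm across over the top 23 mm; about 0.11 kg. Stands upright in the tray at the start. Origin at the centre of its underside, z up
- pot2: another such small pot, standing in the tray near its far end
- mat: thin cork mat fixed to the table, 110 (x) x 180 (y) x 5 mm, origin under its centre on the table; its place is swapped with that of the rest board from start to start
- rest: low wooden board fixed to the table, 60 (x) x 216 (y) x 8 mm, where the rake is kept; origin under its centre on the table, z up, long side along its y
- rake: hand rake standing upright on its tines, about 0.25 kg: steel bar 30 (x) x 204 (y) x 14 mm, 36 to 50 mm above the tine tips; under it two staggered rows of 6 mm square tines at x = -9 and +9 mm, 36 mm long, 10 mm gaps, spanning 198 mm along y (rake is 24 mm deep in x over the tines); on top an upright block of wood for a handle, 24 (x) x 60 (y) mm, from 50 to 108 mm above the tine tips. Origin at the level of the tine tips, centre; z up. Same both ways round
- pump_lever (a joint): lever of the pump mister, rad: 0 up (rest), 0.5 pressed fully down against the stop; more than 0.42 is a full stroke, below 0.08 is fully up again. A spring brings it up by itself; pressing on the pad takes about 3.5 N at first and 11 N at the bottom
- pump_pad (a point): centre of the top of the lever's pad (55 mm along the lever, 40 mm wide, 10 mm thick), 100 mm from the lever's hinge; 210 mm above the table when up, it goes about 48 mm lower in an arc when pressed fully. Its x points along the lever from the pad to the hinge. The mister is a green bottle fixed to the table, 90 mm thick, its head 40 to 50 mm across and up to 0.21 m high; the lever sticks out of its top towards the robot
- trowel: bystander: steel trowel with a wooden grip lying on the table, about 260 mm long, origin at the grip
- bigpot1: bystander: terracotta pot, 100 mm across and high, origin at the centre of its underside
- bigpot2: bystander: another such pot
- cutting1: woody stem cutting, a straight dark stick 100 mm long and 13 mm thick, 25 g, with flattened sides so that it slides and does not roll. Lies in the tray, may be absent (three to five are there). Origin at its centre (10.5 mm above the table when it lies on the tray floor); x along the stick
- cutting2: woody stem cutting, a straight dark stick 100 mm long and 13 mm thick, 25 g, with flattened sides so that it slides and does not roll. Lies in the tray, may be absent (three to five are there). Origin at its centre (10.5 mm above the table when it lies on the tray floor); x along the stick
- cutting3: woody stem cutting, a straight dark stick 100 mm long and 13 mm thick, 25 g, with flattened sides so that it slides and does not roll. Lies in the tray, may be absent (three to five are there). Origin at its centre (10.5 mm above the table when it lies on the tray floor); x along the stick
- cutting4: woody stem cutting, a straight dark stick 100 mm long and 13 mm thick, 25 g, with flattened sides so that it slides and does not roll. Lies in the tray, may be absent (three to five are there). Origin at its centre (10.5 mm above the table when it lies on the tray floor); x along the stick
- cutting5: woody stem cutting, a straight dark stick 100 mm long and 13 mm thick, 25 g, with flattened sides so that it slides and does not roll. Lies in the tray, may be absent (three to five are there). Origin at its centre (10.5 mm above the table when it lies on the tray floor); x along the stick

How it is judged:
By the outcome, as a careful person would: the job done as asked, in the order asked, and still so for the second after the job is handed in, with the robot touching nothing.
Of cutting1, cutting2, cutting3, cutting4, cutting5 only 3 to 5 are there at a start; the rules pass over those that are not, and their reading is None.
At some moment in a run one of cutting1, cutting2, cutting3, cutting4, cutting5 may be knocked a few centimetres aside while the robot is not near it.
It also fails if it takes over 210 s, if anything falls off the work surface, if the arm or the gripper's body presses on something with over 40 N, if the wrist force passes 120 N, or if a joint passes its speed limit or range.

ROBOT

A 6-joint arm with a two-finger parallel gripper is mounted at the origin on the work surface. World frame = base frame: x ahead of the robot, y to its left, z up, the work surface at z = 0. Lengths are in mm, angles in rad, forces in N, time in s.
With the tool pointing down it reaches from about 300 to 775 mm from the base axis. Payload 14.6 kg.
Tool frame: the origin (TCP) lies on the front face of the gripper's body, between the roots of the fingers; the fingertips stand 97 mm ahead of it and the grasp point (between the pads) lies 78 mm ahead of it; z points along the fingers, y is the line along which they close (so a half turn about z gives the same grasp; the last joint's range is limited). The gripper opens to 94 mm and grips with 3 to 60 N. Pads are 16 mm wide; open, the fingers measure 119 mm over their backs; the gripper's body (75 mm by 177 mm) begins 78 mm behind the grasp point.
Start: joints at [-1.409, 0.3, 1.521, -0, 1.321, -0.067], TCP at [124.739, -535.659, 302.646] pointing down, gripper open.
Joint ranges: [-3.03, 3.03], [-0.79, 2.21], [0.23, 2.52], [-1.04, 4.18], [0, 3.07], [-2.55, 2.55]. Speed limits (rad/s): [2.22, 2.22, 2.57, 3.14, 3.14, 3.14].

INTERFACE

Orientations are given as [roll, pitch, yaw] about the fixed x, y, z axes, in that order (R = Rz(yaw) Ry(pitch) Rx(roll)).
In Python, from cell import * gives the robot as it stands.
- The arm moves only by the tool carry_out, never from a script. Its arguments are lists of equal length, an entry for each row: "slide": the shift along the world's x, y, z scaled (see below), a list of three; "dr": the turn, a rotation vector about the world's x, y, z scaled (see below), a list of three; "gripper": the opening in per cent of the stroke, from 0 (shut) to 100 (fully open). A call has 1 to 10 rows; each row is the pose to reach, as a shift and turn from the pose commanded when the call began, turning the shorter way round; what a row does not reach only later rows make up. The controller multiplies each number of a shift by 0.25 m and each number of a turn by 360 degrees. A row lasts 1/12 s, in which the tool goes at most 41.7 mm and 7.16 degrees, less where a joint would pass 70% of its speed; a pose out of reach is approached as far as the arm can. A call with a number of a shift or a turn outside -1 to 1 is refused whole. A call with a gripper value outside its range is refused whole. The fingers move at their own pace and stop on an object; "newtons" is the grip in N (left out, the last holds). Time passes only in rows, so rows that repeat a pose let the fingers close. It gives the time, the measured TCP pose, the force, the opening and the grip force at its end, in the units of the state.
- read_state(): the state, without advancing time (a new reading comes with each control period).
- camera(name): name is "scene" or "top" or "wrist"; returns the picture (480x640x3 uint8, red, green, blue); there is no depth.
- camera_model(name): a dict with "vfov" (degrees; the focal length in pixels is half the picture's height over the tangent of half this angle, whatever the lens; pixels are square), "cx", "cy" (the principal point, pixels), "k1" (the pictures are not rectified: a ray, as slopes to the right and down, at radius r is drawn at 1 + k1 r^2 times it, then the intrinsics apply), "R" (3x3) and "t" (3): a world point X has camera coordinates R X + t. Camera axes: x right, y down, z forward; pixel columns grow to the right and rows downward; lengths in mm; the calibration is good to about 2 mm. A picture is of the moment at which its call begins: read the wrist's pose just before it. camera_model takes no time and is no camera call; for the wrist camera it gives the pose at the moment of the call.
- sign_off(): hands the job in; it is judged then, once.
The state is a dict: "clock": time; "joints": joint angles; "qd": joint speeds; "effort": joint torques, N m; "eef_pos": TCP position; "eef_rot": TCP orientation; "wrist_force": force on the tool from outside, world axes, zero at the start; "moment": the same for the moment, N m; "finger_gap": finger opening in mm; "finger_force": force on a finger pad.
Only numpy, scipy, OpenCV 4.12 (cv2) and the standard library are available. Lean on these libraries where they do the work, as an engineer would, in place of code of your own. Each camera call takes 0.05 s, during which the arm holds its last target. There are 200 camera calls.

## Working session

There is one attempt and no reset: what is moved stays moved. The work goes in short steps, Python scripts to look and compute and a tool call to move; the robot and the scene stay as the last step left them, time stands still between calls to the robot, and variables do not carry over. Pictures are saved under pics/ and viewed, at most 14 in all, crops included, and the job is handed in when it is done.

Besides the shell and the picture viewer there is one more tool, called after "Call:" in YAML: its name, and indented under it one key for each argument. carry_out: Moves the arm, as the interface text tells. Its arguments: {"type":"object","properties":{"slide":{"type":"array","items":{"type":"array","items":{"type":"number","minimum":-1,"maximum":1}}},"dr":{"type":"array","items":{"type":"array","items":{"type":"number","minimum":-1,"maximum":1}}},"gripper":{"type":"array","items":{"type":"number"}},"newtons":{"type":"number"}},"required":["slide","dr","gripper"]}

```bash
mkdir -p pics; ls; cat > h.py <<'E'
from cell import *
import numpy as np, cv2
def save(name,fn):
    im=camera(name); cv2.imwrite('pics/'+fn,im[:,:,::-1]); return im
def K(m): 
    f=240/np.tan(np.radians(m['vfov']/2)); return f
def ray(m,u,v):
    f=K(m); x=(u-m['cx'])/f; y=(v-m['cy'])/f; rd=np.hypot(x,y); r=rd
    for _ in range(20): r=rd/(1+m['k1']*r*r)
    s=r/rd if rd>0 else 1
    R=np.array(m['R']);t=np.array(m['t'])
    return -R.T@t, R.T@np.array([x*s,y*s,1])
def pix2w(m,u,v,z):
    o,d=ray(m,u,v); return (o+d*(z-o[2])/d[2])
def w2pix(m,X):
    c=np.array(m['R'])@np.array(X)+np.array(m['t']); x,y=c[:2]/c[2]; k=1+m['k1']*(x*x+y*y); f=K(m)
    return np.array([m['cx']+f*x*k,m['cy']+f*y*k])
E
python3 - <<'E'
from h import *
print(read_state())
for n in ('scene','top'):
    m=camera_model(n); print(n,m['vfov'],m['k1'],-np.array(m['R']).T@np.array(m['t'])); save(n,n+'0.png')
E
```

```text
pics
{'clock': 0.0, 'joints': array([-1.40859458e+00,  3.00448006e-01,  1.52161065e+00, -5.58077379e-06,
        1.32068194e+00, -6.65848254e-02]), 'qd': array([ 1.32493910e-03,  1.27717088e-03, -1.49882422e-05,  1.11519374e-03,
        2.33516759e-04, -5.14761819e-04]), 'effort': array([-1.50225183e-03, -5.31809664e+01, -3.52739096e+01,  7.07448344e-02,
        2.45594530e-02, -6.55714962e-05]), 'eef_pos': array([ 124.71634274, -535.50991261,  302.08642365]), 'eef_rot': array([-3.14044690e+00, -7.09850863e-05,  2.28787915e-01]), 'wrist_force': array([-0.83898027,  0.61117305, -0.45131923]), 'moment': array([0.01519261, 0.0464916 , 0.02855494]), 'finger_force': 0.0, 'finger_gap': 93.79361540555799}
scene 54.33269644893821 -0.05885481477941025 [ 907.23588315 -304.64610653  851.46012242]
top 53.22709396031848 -0.13226225532863703 [ 467.85887793  -16.51750804 1175.57560666]
```

View pics/top0.png

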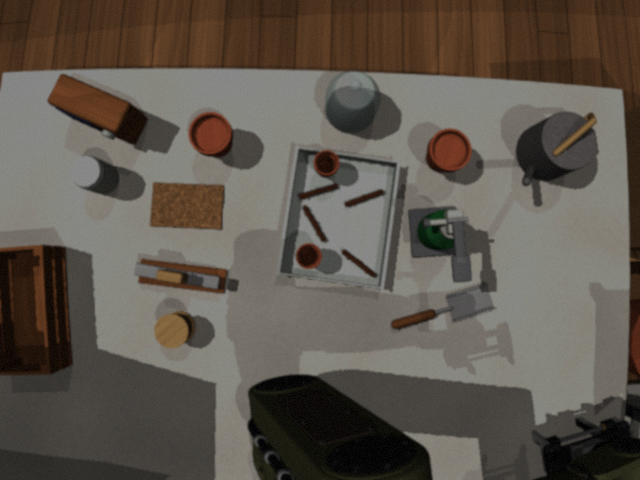

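View pics/scene0.png

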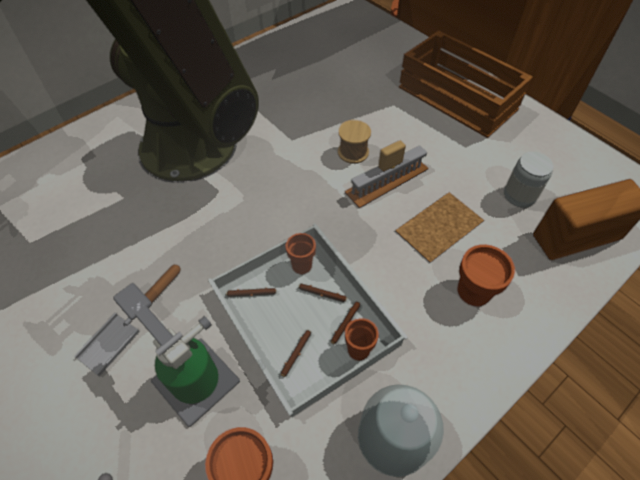

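Top view: the four cuttings are at about (319,190), (364,198), (315,224) and (359,263), with pots at (326,163) and (308,257). The mat is at (187,205), the rake on its rest at (182,276), and the pump pad at (460,260). I'll refine these from masks and a zoomed crop.

```bash
cat >> h.py <<'E'
def dark_sticks(im,m,poly=None,vmax=75,amin=40):
    """brown dark elongated blobs -> (centre xy, yaw, length,width)"""
    hsv=cv2.cvtColor(im,cv2.COLOR_RGB2HSV)
    return hsv
E
python3 - <<'E'
from h import *
im=cv2.imread('pics/top0.png')[:,:,::-1].copy(); m=camera_model('top')
R,G,B=[im[:,:,i].astype(int) for i in range(3)]
mask=((R-B>22)).astype(np.uint8)*255
n,l,st,c=cv2.connectedComponentsWithStats(mask)
for i in range(1,n):
    if st[i,4]>60 and st[i,1]>100 and st[i,1]<400:
        pts=np.argwhere(l==i)[:,::-1].astype(np.float32); r=cv2.minAreaRect(pts)
        print(c[i].round(1),st[i],[round(float(a),1) for a in (*r[0],*r[1],r[2])], im[l==i].mean(0).round(), pix2w(m,*c[i],17).round(1)[:2])
crop=cv2.resize(im[120:320,120:500],None,fx=2.1,fy=2.1,interpolation=cv2.INTER_CUBIC)
cv2.imwrite('pics/topcrop.png',crop[:,:,::-1])
E
```

```text
[209.7 132.9] [ 188  111   44   45 1551] [209.5, 133.0, 44.0, 43.0, 90.0] [101.  51.  34.] [778.4 250.5]
[576.1 133.9] [553 113  44  43 446] [573.1, 134.1, 12.6, 56.5, 48.4] [101.  79.  51.] [ 811.4 -689.9]
[448.8 149.8] [ 426  128   46   44 1587] [448.5, 149.5, 43.0, 45.0, 90.0] [99. 50. 33.] [ 752.8 -345.8]
[325.9 162.1] [313 149  27  28 478] [325.9, 162.2, 25.9, 26.4, 26.6] [64. 34. 24.] [711.3 -39.5]
[186.5 205.4] [ 150  182   74   48 3163] [186.3, 205.3, 72.0, 44.8, 2.8] [95. 67. 42.] [596.2 299.1]
[317. 191.] [300 184  37  14 115] [318.1, 191.2, 4.4, 37.9, 73.8] [44. 24. 15.] [639.1 -19.4]
[363.4 197.8] [346 191  36  14 125] [363.7, 198.0, 4.3, 37.3, 70.8] [47. 26. 17.] [ 625.6 -133.2]
[313.8 223.4] [304 207  21  34 125] [313.7, 223.4, 38.1, 5.3, 59.0] [48. 27. 18.] [559.8 -13.6]
[308.5 255.3] [295 243  27  26 479] [308.0, 255.5, 25.0, 26.0, 90.0] [65. 37. 26.] [482.2  -2.6]
[ 28.4 303.7] [   0  244   51  131 4073] [25.0, 309.0, 130.0, 50.0, 90.0] [55. 32. 18.] [339.4 701.9]
[358.  262.8] [343 251  31  25 125] [358.2, 262.7, 38.4, 4.9, 38.3] [48. 27. 18.] [ 466.7 -122.9]
[634.6 257. ] [629 251  11  11  80] [634.0, 256.0, 10.0, 10.0, 90.0] [57. 41. 26.] [ 493.4 -852.6]
[ 54.9 300.1] [ 51 257   9  87 338] [54.8, 300.0, 86.3, 4.5, 86.9] [50. 29. 15.] [352.  628.7]
[ 65.2 298.9] [ 62 258   8  85 299] [65.3, 300.0, 84.3, 4.2, 86.7] [52. 31. 17.] [356.5 600.8]
[181.2 275.6] [ 138  259   89   35 1350] [181.9, 275.8, 87.0, 25.0, 7.3] [87. 60. 39.] [424.8 305.3]
[634.5 327.9] [ 628  273   12  107 1000] [633.5, 326.0, 106.0, 11.0, 90.0] [59. 31. 19.] [ 308.7 -853.8]
[172.8 329.5] [ 154  310   41   40 1148] [173.4, 328.4, 36.1, 41.6, 48.8] [119.  93.  60.] [293.5 321.9]
[412.5 318.8] [391 310  44  18 366] [412.4, 318.7, 8.7, 44.6, 73.3] [66. 40. 23.] [ 333.8 -258.3]
```

View pics/topcrop.png

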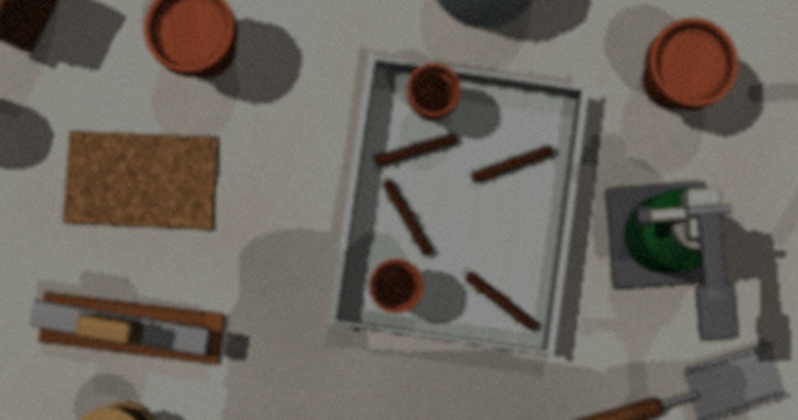

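The zoomed crop shows the tray's outer rim corners at crop (372,56), (588,92), (337,322) and (553,352). The bar ends are at (33,312) and (210,342), and the pad is at (717,312). Next I'll convert these to positions.

```bash
python3 - <<'E'
from h import *
m=camera_model('top'); s=camera_model('scene')
c=lambda u,v:((u+.5)/2.1+119.5,(v+.5)/2.1+119.5)
P=[pix2w(m,*c(*p),43)[:2] for p in [(372,56),(588,92),(553,352),(337,322)]]
P=np.array(P); print(P.round(1)); print('tray c',P.mean(0).round(1),'yaws',[np.arctan2(*(d[::-1])).round(3) for d in (P[0]-P[3],P[1]-P[2],)],[(np.arctan2(*(d[::-1]))-np.pi/2).round(3) for d in (P[0]-P[1],P[3]-P[2])],np.linalg.norm(P[0]-P[3]),np.linalg.norm(P[0]-P[1]))
for p in [(434,90),(397,285)]: print('pot rim',pix2w(m,*c(*p),84).round(1))
print('mat',[pix2w(m,*c(*p),5)[:2].round(1) for p in [(70,131),(218,138),(213,229),(64,221)]])
print('bar L/R z58',[pix2w(m,*c(*p),58)[:2].round(1) for p in [(33,312),(210,342)]])
print('handle z116 corners',[pix2w(m,*c(*p),116)[:2].round(1) for p in [(79,316),(140,322),(132,342),(75,335)]])
print('rest z8',[pix2w(m,*c(*p),8)[:2].round(1) for p in [(43,292),(222,315),(219,362),(40,343)]])
print('pad z210',[pix2w(m,*c(*p),210)[:2].round(1) for p in [(698,293),(735,289),(735,339),(700,338)]])
# check with scene: crossings of scene rays
print('scene pots',pix2w(s,301,243,84).round(1),pix2w(s,362,332,84).round(1),'handle top',pix2w(s,391,151,116).round(1),'pad',pix2w(s,131,297,210).round(1))
E
```

```text
[[ 742.5   31.8]
 [ 707.8 -217.3]
 [ 410.1 -181.2]
 [ 438.3   62.6]]
tray c [574.7 -76. ] yaws [np.float64(-0.101), np.float64(-0.121)] [np.float64(-0.138), np.float64(-0.115)] 305.7540296393022 251.46019736343104
pot rim [696.2 -39.3  84. ]
pot rim [481.   -4.2  84. ]
mat [array([654.2, 390.5]), array([649.2, 212. ]), array([541.8, 213.6]), array([546.8, 392.1])]
bar L/R z58 [array([439.8, 405. ]), array([412.7, 202.1])]
handle z116 corners [array([438.7, 332.4]), array([434.4, 266.2]), array([413. , 274.1]), array([418.4, 336. ])]
rest z8 [array([462.4, 412.7]), array([441.9, 198.9]), array([387.4, 200.7]), array([402.6, 413.9])]
pad z210 [array([ 478.1, -298.2]), array([ 482.7, -335.3]), array([ 434. , -335.8]), array([ 434.5, -300.7])]
scene pots [479.9   0.9  84. ] [697.4 -36.   84. ] handle top [434.4 293.2 116. ] pad [ 457.9 -315.7  210. ]
```

Call:
carry_out:
  slide:
    - [0,0,0.24]
    - [0.2,0.3,0.24]
    - [0.72,1,0.24]
    - [0.72,1,0.24]
    - [0.72,1,0.24]
    - [0.72,1,0.24]
    - [0.72,1,0.24]
    - [0.72,1,0.24]
    - [0.72,1,0.24]
    - [0.72,1,0.24]
  dr:
    - [0,0,0.02]
    - [0,0,0.193]
    - [0,0,0.193]
    - [0,0,0.193]
    - [0,0,0.193]
    - [0,0,0.193]
    - [0,0,0.193]
    - [0,0,0.193]
    - [0,0,0.193]
    - [0,0,0.193]
  gripper: [100,100,100,100,100,100,100,100,100,100]
  newtons: 25

```text
clock: 0.93
eef_pos: [306.3, -283.1, 362.9]
eef_rot: [3.141, -0.0, 1.452]
wrist_force: [-0.1, -0.1, 0.3]
finger_gap: 94.2
finger_force: 0.0
```

Call:
carry_out:
  slide:
    - [0.7,1,0]
    - [0.7,1,0]
    - [0.7,1,0]
    - [0.7,1,0]
    - [0.7,1,0]
    - [0.7,1,0]
    - [0.7,1,0]
    - [0.7,1,0]
    - [0.7,1,0]
    - [0.7,1,0]
  dr:
    - [0,0,0]
    - [0,0,0]
    - [0,0,0]
    - [0,0,0]
    - [0,0,0]
    - [0,0,0]
    - [0,0,0]
    - [0,0,0]
    - [0,0,0]
    - [0,0,0]
  gripper: [100,100,100,100,100,100,100,100,100,100]

```text
clock: 1.77
eef_pos: [479.7, -35.4, 362.2]
eef_rot: [-3.14, 0.0, 1.443]
wrist_force: [-0.2, 0.4, 0.2]
finger_gap: 93.7
finger_force: 0.0
```

Call:
carry_out:
  slide:
    - [0,0.13,0]
    - [0,0.13,-0.15]
    - [0,0.13,-0.3]
    - [0,0.13,-0.45]
    - [0,0.13,-0.6]
    - [0,0.13,-0.7]
    - [0,0.13,-0.78]
    - [0,0.13,-0.83]
    - [0,0.13,-0.85]
    - [0,0.13,-0.85]
  dr:
    - [0,0,0]
    - [0,0,0]
    - [0,0,0]
    - [0,0,0]
    - [0,0,0]
    - [0,0,0]
    - [0,0,0]
    - [0,0,0]
    - [0,0,0]
    - [0,0,0]
  gripper: [100,100,100,100,100,100,100,100,100,100]

```text
clock: 2.6
eef_pos: [479.1, -4.2, 149.6]
eef_rot: [-3.14, 0.0, 1.44]
wrist_force: [-0.4, 0.3, 0.2]
finger_gap: 93.8
finger_force: 0.0
```

Call:
carry_out:
  slide:
    - [0,0,0]
    - [0,0,0]
    - [0,0,0]
    - [0,0,0]
    - [0,0,0]
    - [0,0,0]
    - [0,0,0]
    - [0,0,0]
    - [0,0,0]
    - [0,0,0]
  dr:
    - [0,0,0]
    - [0,0,0]
    - [0,0,0]
    - [0,0,0]
    - [0,0,0]
    - [0,0,0]
    - [0,0,0]
    - [0,0,0]
    - [0,0,0]
    - [0,0,0]
  gripper: [0,0,0,0,0,0,0,0,0,0]

```text
clock: 3.43
eef_pos: [479.9, -3.1, 150.5]
eef_rot: [3.141, -0.0, 1.442]
wrist_force: [-0.6, 0.1, 6.0]
finger_gap: 58.2
finger_force: 25.0
```

Call:
carry_out:
  slide:
    - [0,0,0.06]
    - [0,0,0.16]
    - [0,0,0.3]
    - [0,0.05,0.4]
    - [0.05,0.15,0.5]
    - [0.1,0.27,0.5]
    - [0.15,0.4,0.5]
    - [0.2,0.54,0.5]
    - [0.25,0.68,0.5]
    - [0.3,0.82,0.5]
  dr:
    - [0,0,0]
    - [0,0,0]
    - [0,0,0]
    - [0,0,0]
    - [0,0,0]
    - [0,0,0]
    - [0,0,0]
    - [0,0,0]
    - [0,0,0]
    - [0,0,0]
  gripper: [0,0,0,0,0,0,0,0,0,0]

```text
clock: 4.27
eef_pos: [554.9, 203.7, 274.8]
eef_rot: [-3.141, 0.0, 1.441]
wrist_force: [0.6, -0.2, -0.6]
finger_gap: 58.1
finger_force: 25.0
```

Call:
carry_out:
  slide:
    - [0.04,0.14,0]
    - [0.08,0.27,0]
    - [0.12,0.4,0]
    - [0.15,0.5,-0.04]
    - [0.17,0.56,-0.12]
    - [0.17,0.58,-0.22]
    - [0.17,0.58,-0.32]
    - [0.17,0.58,-0.4]
    - [0.17,0.58,-0.44]
    - [0.17,0.58,-0.46]
  dr:
    - [0,0,0]
    - [0,0,0]
    - [0,0,0]
    - [0,0,0]
    - [0,0,0]
    - [0,0,0]
    - [0,0,0]
    - [0,0,0]
    - [0,0,0]
    - [0,0,0]
  gripper: [0,0,0,0,0,0,0,0,0,0]

```text
clock: 5.1
eef_pos: [596.8, 346.6, 158.1]
eef_rot: [-3.139, 0.002, 1.441]
wrist_force: [-0.2, -0.4, -1.8]
finger_gap: 58.0
finger_force: 25.0
```

Call:
carry_out:
  slide:
    - [0,0,-0.01]
    - [0,0,-0.02]
    - [0,0,-0.028]
    - [0,0,-0.034]
    - [0,0,-0.036]
    - [0,0,-0.036]
    - [0,0,-0.036]
    - [0,0,-0.036]
    - [0,0,-0.036]
    - [0,0,-0.036]
  dr:
    - [0,0,0]
    - [0,0,0]
    - [0,0,0]
    - [0,0,0]
    - [0,0,0]
    - [0,0,0]
    - [0,0,0]
    - [0,0,0]
    - [0,0,0]
    - [0,0,0]
  gripper: [0,0,0,0,0,0,100,100,100,100]

```text
clock: 5.93
eef_pos: [597.3, 346.9, 151.3]
eef_rot: [3.141, -0.0, 1.441]
wrist_force: [-0.4, -0.0, -0.7]
finger_gap: 81.7
finger_force: 0.0
```

Call:
carry_out:
  slide:
    - [0,0,0]
    - [0,0,0.1]
    - [0,0,0.25]
    - [0,0,0.45]
    - [0.05,-0.2,0.5]
    - [0.1,-0.35,0.5]
    - [0.15,-0.5,0.5]
    - [0.2,-0.66,0.5]
    - [0.25,-0.82,0.5]
    - [0.3,-0.98,0.5]
  dr:
    - [0,0,0]
    - [0,0,0]
    - [0,0,0]
    - [0,0,0]
    - [0,0,0]
    - [0,0,0]
    - [0,0,0]
    - [0,0,0]
    - [0,0,0]
    - [0,0,0]
  gripper: [100,100,100,100,100,100,100,100,100,100]

```text
clock: 6.77
eef_pos: [669.6, 109.0, 276.4]
eef_rot: [3.141, -0.0, 1.442]
wrist_force: [0.9, 0.7, 0.6]
finger_gap: 93.9
finger_force: 0.0
```

```bash
python3 - <<'E'
from h import *
m=camera_model('top'); s=camera_model('scene')
for z in (60,100,140,180): print(z,pix2w(m,348,83,z).round(),pix2w(s,409,410,z).round(), 'near edge',pix2w(s,400,388,z).round(),pix2w(m,353,131,z).round())
E
```

```text
60 [899. -88.  60.] [844. -63.  60.] near edge [808. -48.  60.] [ 780. -102.   60.]
100 [884. -85. 100.] [847. -75. 100.] near edge [813. -61. 100.] [769. -98. 100.]
140 [868. -82. 140.] [850. -88. 140.] near edge [818. -74. 140.] [757. -95. 140.]
180 [853. -80. 180.] [ 854. -100.  180.] near edge [823. -87. 180.] [746. -92. 180.]
```

Call:
carry_out:
  slide:
    - [0.03,-0.15,0]
    - [0.06,-0.3,0]
    - [0.09,-0.45,0]
    - [0.1,-0.54,-0.02]
    - [0.1,-0.56,-0.1]
    - [0.1,-0.56,-0.22]
    - [0.1,-0.56,-0.34]
    - [0.1,-0.56,-0.44]
    - [0.1,-0.56,-0.5]
    - [0.1,-0.56,-0.504]
  dr:
    - [0,0,0]
    - [0,0,0]
    - [0,0,0]
    - [0,0,0]
    - [0,0,0]
    - [0,0,0]
    - [0,0,0]
    - [0,0,0]
    - [0,0,0]
    - [0,0,0]
  gripper: [100,100,100,100,100,100,100,100,100,100]

```text
clock: 7.6
eef_pos: [693.2, -29.0, 146.3]
eef_rot: [-3.136, 0.0, 1.441]
wrist_force: [0.2, 0.7, -0.4]
finger_gap: 93.9
finger_force: 0.0
```

Call:
carry_out:
  slide:
    - [0,0,0]
    - [0,0,0]
    - [0,0,0]
    - [0,0,0]
    - [0,0,0]
    - [0,0,0]
    - [0,0,0]
    - [0,0,0]
    - [0,0,0]
    - [0,0,0]
  dr:
    - [0,0,0]
    - [0,0,0]
    - [0,0,0]
    - [0,0,0]
    - [0,0,0]
    - [0,0,0]
    - [0,0,0]
    - [0,0,0]
    - [0,0,0]
    - [0,0,0]
  gripper: [0,0,0,0,0,0,0,0,0,0]

```text
clock: 8.43
eef_pos: [694.7, -29.1, 150.8]
eef_rot: [3.14, -0.0, 1.441]
wrist_force: [1.3, 0.8, 5.4]
finger_gap: 57.0
finger_force: 24.9
```

Call:
carry_out:
  slide:
    - [0,0,0]
    - [0,0,0]
    - [0,0,0]
    - [0,-0.02,0]
    - [0,-0.036,0]
    - [0,-0.036,0]
    - [0,-0.036,0]
    - [0,-0.036,0]
    - [0,-0.036,0]
    - [0,-0.036,0]
  dr:
    - [0,0,0]
    - [0,0,0]
    - [0,0,0]
    - [0,0,0]
    - [0,0,0]
    - [0,0,0]
    - [0,0,0]
    - [0,0,0]
    - [0,0,0]
    - [0,0,0]
  gripper: [100,100,100,100,0,0,0,0,0,0]

```text
clock: 9.27
eef_pos: [694.4, -38.0, 150.1]
eef_rot: [3.142, 0.0, 1.442]
wrist_force: [0.1, -0.8, -1.2]
finger_gap: 57.4
finger_force: 25.0
```

Call:
carry_out:
  slide:
    - [0,0,0]
    - [0,0,0]
    - [0,0,0]
    - [0,0,0.06]
    - [0,0,0.18]
    - [0,0.02,0.3]
    - [-0.02,0.08,0.4]
    - [-0.05,0.18,0.48]
    - [-0.08,0.32,0.5]
    - [-0.11,0.46,0.5]
  dr:
    - [0,0,0]
    - [0,0,0]
    - [0,0,0]
    - [0,0,0]
    - [0,0,0]
    - [0,0,0]
    - [0,0,0]
    - [0,0,0]
    - [0,0,0]
    - [0,0,0]
  gripper: [0,0,0,0,0,0,0,0,0,0]

```text
clock: 10.1
eef_pos: [666.8, 77.7, 277.5]
eef_rot: [3.138, -0.001, 1.44]
wrist_force: [-0.1, 0.0, -1.3]
finger_gap: 58.0
finger_force: 25.0
```

Call:
carry_out:
  slide:
    - [-0.06,0.15,0]
    - [-0.12,0.3,0]
    - [-0.18,0.44,0]
    - [-0.23,0.58,0]
    - [-0.26,0.68,0]
    - [-0.276,0.74,-0.05]
    - [-0.276,0.74,-0.15]
    - [-0.276,0.74,-0.26]
    - [-0.276,0.74,-0.36]
    - [-0.276,0.74,-0.44]
  dr:
    - [0,0,0]
    - [0,0,0]
    - [0,0,0]
    - [0,0,0]
    - [0,0,0]
    - [0,0,0]
    - [0,0,0]
    - [0,0,0]
    - [0,0,0]
    - [0,0,0]
  gripper: [0,0,0,0,0,0,0,0,0,0]

```text
clock: 10.93
eef_pos: [597.4, 261.2, 161.8]
eef_rot: [-3.139, 0.001, 1.441]
wrist_force: [0.4, -0.1, -0.1]
finger_gap: 58.1
finger_force: 25.0
```

Call:
carry_out:
  slide:
    - [0,0,-0.02]
    - [0,0,-0.035]
    - [0,0,-0.048]
    - [0,0,-0.056]
    - [0,0,-0.056]
    - [0,0,-0.056]
    - [0,0,-0.056]
    - [0,0,-0.056]
    - [0,0,-0.056]
    - [0,0,-0.056]
  dr:
    - [0,0,0]
    - [0,0,0]
    - [0,0,0]
    - [0,0,0]
    - [0,0,0]
    - [0,0,0]
    - [0,0,0]
    - [0,0,0]
    - [0,0,0]
    - [0,0,0]
  gripper: [0,0,0,0,0,0,100,100,100,100]

```text
clock: 11.77
eef_pos: [598.0, 262.0, 151.4]
eef_rot: [3.141, -0.0, 1.441]
wrist_force: [0.3, 0.4, -0.7]
finger_gap: 81.1
finger_force: 0.0
```

Call:
carry_out:
  slide:
    - [0,0,0]
    - [0,0,0]
    - [0,0,0.1]
    - [0,0,0.25]
    - [0,0,0.4]
    - [0,0,0.5]
    - [-0.12,0.0,0.5]
    - [-0.25,0.0,0.5]
    - [-0.4,0.03,0.5]
    - [-0.5,0.05,0.5]
  dr:
    - [0,0,0]
    - [0,0,0]
    - [0,0,0]
    - [0,0,0]
    - [0,0,0]
    - [0,0,0]
    - [0,0,0]
    - [0,0,0]
    - [0,0,0]
    - [0,0,0]
  gripper: [100,100,100,100,100,100,100,100,100,100]

```text
clock: 12.6
eef_pos: [470.5, 274.4, 276.2]
eef_rot: [-3.141, -0.0, 1.441]
wrist_force: [1.5, -0.0, 0.1]
finger_gap: 93.7
finger_force: 0.0
```

```bash
python3 - <<'E'
from h import *
print(read_state()['eef_pos'],camera_model('wrist')['vfov'])
save('wrist','w1.png'); a=save('top','top1.png')
cv2.imwrite('pics/both1.png',np.hstack([cv2.imread('pics/w1.png')[::1,::1][:, 120:520],cv2.resize(cv2.imread('pics/top1.png')[130:370,120:320],(400,480))]))
E
```

```text
[470.45272258 274.43479423 276.18297399] 63.99193928057007
```

View pics/both1.png

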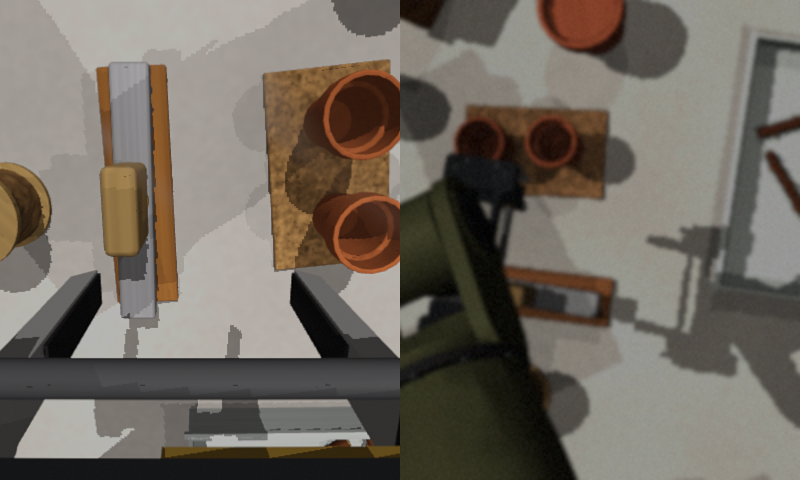

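The wrist view shows both pots upright on the mat. The rake is on its rest, with the bar running from about (250,63) to (259,317) full-frame and the handle top at about (243,210).

```bash
python3 - <<'E'
from h import *
m=camera_model('wrist')
for p in [(230,63),(270,63),(241,317),(278,317)]: print('bar',pix2w(m,*p,58)[:2].round(1))
for p in [(221,165),(263,164),(264,254),(225,256)]: print('hand',pix2w(m,*p,116)[:2].round(1))
for p in [(217,68),(286,65),(298,301),(238,303)]: print('rest',pix2w(m,*p,8)[:2].round(1))
E
```

```text
bar [425.9 408.4]
bar [454.7 404.7]
bar [399.2 210.3]
bar [430.4 206.3]
hand [420.3 338.9]
hand [446.3 336.2]
hand [437.7 278.7]
hand [412.  280.6]
rest [405.3 416.6]
rest [463.7 411.4]
rest [444.1 197.6]
rest [385.4 203. ]
```

Call:
carry_out:
  slide:
    - [-0.1,0.1,0]
    - [-0.18,0.134,0]
    - [-0.18,0.134,0]
    - [-0.18,0.134,-0.1]
    - [-0.18,0.134,-0.2]
    - [-0.18,0.134,-0.3]
    - [-0.18,0.134,-0.38]
    - [-0.18,0.134,-0.424]
    - [-0.18,0.134,-0.424]
    - [-0.18,0.134,-0.424]
  dr:
    - [0,0,0]
    - [0,0,0]
    - [0,0,0]
    - [0,0,0]
    - [0,0,0]
    - [0,0,0]
    - [0,0,0]
    - [0,0,0]
    - [0,0,0]
    - [0,0,0]
  gripper: [100,100,100,100,100,100,100,100,100,100]

```text
clock: 13.53
eef_pos: [428.6, 307.9, 170.5]
eef_rot: [3.142, 0.0, 1.441]
wrist_force: [-0.0, -0.2, 1.2]
finger_gap: 94.0
finger_force: 0.0
```

Call:
carry_out:
  slide:
    - [0,0,0]
    - [0,0,0]
    - [0,0,0]
    - [0,0,0]
    - [0,0,0]
    - [0,0,0]
    - [0,0,0]
    - [0,0,0]
    - [0,0,0]
    - [0,0,0]
  dr:
    - [0,0,0]
    - [0,0,0]
    - [0,0,0]
    - [0,0,0]
    - [0,0,0]
    - [0,0,0]
    - [0,0,0]
    - [0,0,0]
    - [0,0,0]
    - [0,0,0]
  gripper: [0,0,0,0,0,0,0,0,0,0]
  newtons: 55

```text
clock: 14.37
eef_pos: [427.9, 308.0, 170.1]
eef_rot: [-3.142, 0.0, 1.442]
wrist_force: [-0.3, 0.3, 0.1]
finger_gap: 30.6
finger_force: 0.0
```

Call:
carry_out:
  slide:
    - [0,0,0]
    - [0,0,0.04]
    - [0,0,0.12]
    - [0,0,0.24]
    - [0,0,0.36]
    - [0,0,0.44]
    - [0,-0.04,0.48]
    - [0,-0.12,0.48]
    - [0,-0.24,0.48]
    - [0,-0.36,0.48]
  dr:
    - [0,0,0]
    - [0,0,0]
    - [0,0,0]
    - [0,0,0]
    - [0,0,0]
    - [0,0,0]
    - [0,0,0]
    - [0,0,0]
    - [0,0,0]
    - [0,0,0]
  gripper: [0,0,0,0,0,0,0,0,0,0]

```text
clock: 15.2
eef_pos: [427.3, 216.5, 289.6]
eef_rot: [-3.141, 0.001, 1.443]
wrist_force: [0.2, -0.2, -2.9]
finger_gap: 24.0
finger_force: 55.0
```

Call:
carry_out:
  slide:
    - [0,-0.1,0]
    - [0.02,-0.2,0]
    - [0.06,-0.3,0]
    - [0.12,-0.4,0]
    - [0.2,-0.5,0]
    - [0.28,-0.58,0]
    - [0.36,-0.64,0]
    - [0.44,-0.68,0]
    - [0.5,-0.7,0]
    - [0.5,-0.7,0]
  dr:
    - [0,0,0.002]
    - [0,0,0.002]
    - [0,0,0.002]
    - [0,0,0.002]
    - [0,0,0.002]
    - [0,0,0.002]
    - [0,0,0.002]
    - [0,0,0.002]
    - [0,0,0.002]
    - [0,0,0.002]
  gripper: [0,0,0,0,0,0,0,0,0,0]

```text
clock: 16.03
eef_pos: [554.1, 41.1, 289.1]
eef_rot: [-3.14, 0.0, 1.452]
wrist_force: [-0.4, 0.0, -3.1]
finger_gap: 23.7
finger_force: 55.0
```

Call:
carry_out:
  slide:
    - [0.06,-0.06,0]
    - [0.14,-0.14,0]
    - [0.22,-0.21,0]
    - [0.3,-0.28,0]
    - [0.38,-0.36,0]
    - [0.46,-0.43,0]
    - [0.53,-0.49,0]
    - [0.572,-0.53,0]
    - [0.572,-0.532,0]
    - [0.572,-0.532,0]
  dr:
    - [0,0,0]
    - [0,0,0]
    - [0,0,0]
    - [0,0,0]
    - [0,0,0]
    - [0,0,0]
    - [0,0,0]
    - [0,0,0]
    - [0,0,0]
    - [0,0,0]
  gripper: [0,0,0,0,0,0,0,0,0,0]

```text
clock: 16.87
eef_pos: [695.4, -90.6, 289.1]
eef_rot: [-3.14, -0.0, 1.453]
wrist_force: [-0.6, 1.2, -2.9]
finger_gap: 23.8
finger_force: 55.0
```

```bash
python3 - <<'E'
from h import *
print(read_state()['eef_pos'],read_state()['eef_rot'])
save('wrist','w2.png'); save('scene','s2.png'); 
a=cv2.imread('pics/s2.png')[200:440,180:480]
cv2.imwrite('pics/both2.png',np.hstack([cv2.resize(cv2.imread('pics/w2.png'),(400,300)),cv2.resize(a,(375,300))]))
E
```

```text
[695.37356976 -90.56817391 289.0750327 ] [-3.13957408e+00 -9.53148949e-05  1.45339619e+00]
```

View pics/both2.png

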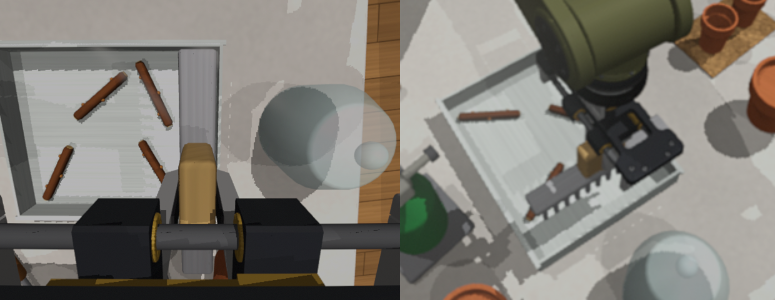

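The wrist view shows the rake hovering parallel to the far wall. The cuttings are at roughly full-frame (160,152), (248,150), (92,275) and (243,256).

```bash
cat >> h.py <<'E'
T=np.array([574.7,-76.]); A=-0.118
def tray(p):
    d=np.array(p)[:2]-T; c,s=np.cos(A),np.sin(A); return np.array([c*d[0]+s*d[1],-s*d[0]+c*d[1]])
def world(x,y):
    c,s=np.cos(A),np.sin(A); return T+[c*x-s*y,s*x+c*y]
def sticks(im,m,amin=80,thr=20,lim=(165,135)):
    Rr,G,B=[im[:,:,i].astype(int) for i in range(3)]
    mask=((Rr-B>thr)&(Rr<140)&(G<80)).astype(np.uint8)
    n,l,st,c=cv2.connectedComponentsWithStats(mask)
    for i in range(1,n):
        if st[i,4]<amin: continue
        p=tray(pix2w(m,*c[i],16))
        if abs(p[0])>lim[0] or abs(p[1])>lim[1]: continue
        pts=np.argwhere(l==i)[:,::-1]
        q=np.array([tray(pix2w(m,*t,16)) for t in pts]).astype(np.float32)
        r=cv2.minAreaRect(q); b=cv2.boxPoints(r); e=b[1]-b[0] if np.linalg.norm(b[1]-b[0])>np.linalg.norm(b[2]-b[1]) else b[2]-b[1]
        a=np.degrees(np.arctan2(e[1],e[0]))%180
        print('px',c[i].round(),'tray',np.round(r[0],1),'size',np.round(r[1],1),'ang',round(float(a),1),'xmin/max',q[:,0].min().round(),q[:,0].max().round(),'y',q[:,1].min().round(),q[:,1].max().round())
E
python3 - <<'E'
from h import *
m=camera_model('wrist'); im=cv2.imread('pics/w2.png')[:,:,::-1]
sticks(im,m)
# tray edges px in full frame (x1.6), wall-top z43
for n,p in {'farleft outer corner':(357,68),'frontleft floor inner':(0,75)}.items(): print(n,tray(pix2w(m,*p,43)).round(1))
print('top0'); sticks(cv2.imread('pics/top0.png')[:,:,::-1],camera_model('top'),amin=60)
E
```

```text
px [245. 149.] tray [59.8 63.7] size [16.  99.5] ang 115.0 xmin/max 35.0 84.0 y 17.0 110.0
px [159. 154.] tray [-19.6  59.8] size [98.2 16.1] ang 38.5 xmin/max -61.0 19.0 y 27.0 94.0
px [243. 256.] tray [ 53.6 -37.6] size [15.7 71.8] ang 120.5 xmin/max 33.0 71.0 y -72.0 -4.0
px [289. 283.] tray [ 94.8 -77.5] size [133.3   9.7] ang 84.8 xmin/max 92.0 105.0 y -144.0 -11.0
px [ 91. 277.] tray [-97.8 -58.3] size [101.5  16.2] ang 60.1 xmin/max -128.0 -69.0 y -102.0 -15.0
px [342. 313.] tray [147.5 -79.7] size [128.8   9.9] ang 89.9 xmin/max 142.0 152.0 y -144.0 -15.0
farleft outer corner [154.9 128.7]
frontleft floor inner [-132.   124.3]
top0
px [326. 163.] tray [129.7  50.6] size [65.  61.5] ang 8.2 xmin/max 97.0 163.0 y 20.0 83.0
px [317. 191.] tray [57.3 62. ] size [11.3 94.4] ang 114.6 xmin/max 37.0 81.0 y 20.0 106.0
px [363. 198.] tray [ 57.8 -50.8] size [12.8 95.8] ang 117.5 xmin/max 34.0 80.0 y -94.0 -8.0
px [314. 223.] tray [-21.4  61.4] size [94.8 13.6] ang 37.9 xmin/max -59.0 17.0 y 30.0 92.0
px [309. 256.] tray [-101.    61.8] size [60.4 60.5] ang 98.1 xmin/max -132.0 -71.0 y 30.0 93.0
px [358. 263.] tray [-101.8  -59.8] size [96.5 12.7] ang 58.3 xmin/max -126.0 -76.0 y -102.0 -19.0
```

Call:
carry_out:
  slide:
    - [0,0,-0.06]
    - [0,0,-0.14]
    - [0,0,-0.22]
    - [0,0,-0.3]
    - [0,0,-0.37]
    - [0,0,-0.42]
    - [0,0,-0.45]
    - [0,0,-0.465]
    - [0,0,-0.472]
    - [0,0,-0.472]
  dr:
    - [0,0,0]
    - [0,0,0]
    - [0,0,0]
    - [0,0,0]
    - [0,0,0]
    - [0,0,0]
    - [0,0,0]
    - [0,0,0]
    - [0,0,0]
    - [0,0,0]
  gripper: [0,0,0,0,0,0,0,0,0,0]

```text
clock: 17.8
eef_pos: [696.0, -90.0, 172.8]
eef_rot: [3.141, 0.0, 1.454]
wrist_force: [0.3, -0.2, -2.7]
finger_gap: 24.0
finger_force: 55.0
```

Call:
carry_out:
  slide:
    - [0,0,-0.004]
    - [0,0,-0.004]
    - [0,0,-0.008]
    - [0,0,-0.008]
    - [0,0,-0.012]
    - [0,0,-0.012]
    - [0,0,-0.012]
    - [0,0,-0.012]
    - [0,0,-0.012]
    - [0,0,-0.012]
  dr:
    - [0,0,0]
    - [0,0,0]
    - [0,0,0]
    - [0,0,0]
    - [0,0,0]
    - [0,0,0]
    - [0,0,0]
    - [0,0,0]
    - [0,0,0]
    - [0,0,0]
  gripper: [0,0,0,0,0,0,0,0,0,0]

```text
clock: 18.63
eef_pos: [695.9, -90.0, 169.2]
eef_rot: [3.142, -0.0, 1.454]
wrist_force: [-0.2, 0.8, -2.1]
finger_gap: 23.7
finger_force: 55.0
```

Call:
carry_out:
  slide:
    - [0,0,-0.004]
    - [0,0,-0.004]
    - [0,0,-0.004]
    - [0,0,-0.004]
  dr:
    - [0,0,0]
    - [0,0,0]
    - [0,0,0]
    - [0,0,0]
  gripper: [0,0,0,0]

```text
clock: 18.97
eef_pos: [695.9, -90.1, 168.1]
eef_rot: [3.142, -0.0, 1.454]
wrist_force: [1.2, 0.6, -2.2]
finger_gap: 23.8
finger_force: 55.0
```

Call:
carry_out:
  slide:
    - [0,0,-0.004]
    - [0,0,-0.004]
    - [0,0,-0.004]
    - [0,0,-0.004]
  dr:
    - [0,0,0]
    - [0,0,0]
    - [0,0,0]
    - [0,0,0]
  gripper: [0,0,0,0]

```text
clock: 19.3
eef_pos: [695.9, -90.0, 167.1]
eef_rot: [-3.142, -0.0, 1.454]
wrist_force: [0.1, 0.1, -2.8]
finger_gap: 23.7
finger_force: 55.0
```

Call:
carry_out:
  slide:
    - [-0.024,0.003,0]
    - [-0.048,0.006,0]
    - [-0.071,0.0085,0]
    - [-0.095,0.0114,0]
    - [-0.119,0.014,0]
    - [-0.143,0.017,0]
    - [-0.167,0.02,0]
    - [-0.19,0.0227,0]
    - [-0.214,0.0255,0]
    - [-0.238,0.0284,0]
  dr:
    - [0,0,0]
    - [0,0,0]
    - [0,0,0]
    - [0,0,0]
    - [0,0,0]
    - [0,0,0]
    - [0,0,0]
    - [0,0,0]
    - [0,0,0]
    - [0,0,0]
  gripper: [0,0,0,0,0,0,0,0,0,0]

```text
clock: 20.13
eef_pos: [635.8, -82.9, 167.2]
eef_rot: [3.142, 0.0, 1.454]
wrist_force: [0.5, -0.1, -2.5]
finger_gap: 23.7
finger_force: 55.0
```

Call:
carry_out:
  slide:
    - [-0.024,0.003,0]
    - [-0.048,0.006,0]
    - [-0.071,0.0085,0]
    - [-0.095,0.0114,0]
    - [-0.119,0.014,0]
    - [-0.143,0.017,0]
    - [-0.167,0.02,0]
    - [-0.19,0.0227,0]
    - [-0.214,0.0255,0]
    - [-0.238,0.0284,0]
  dr:
    - [0,0,0]
    - [0,0,0]
    - [0,0,0]
    - [0,0,0]
    - [0,0,0]
    - [0,0,0]
    - [0,0,0]
    - [0,0,0]
    - [0,0,0]
    - [0,0,0]
  gripper: [0,0,0,0,0,0,0,0,0,0]

```text
clock: 20.97
eef_pos: [576.3, -75.8, 167.2]
eef_rot: [3.142, 0.0, 1.454]
wrist_force: [-0.1, -0.5, -3.3]
finger_gap: 23.5
finger_force: 55.0
```

```bash
python3 - <<'E'
from h import *
s=read_state();print(s['eef_pos'],tray(s['eef_pos']),s['wrist_force'])
m=camera_model('wrist');im=save('wrist','w3.png'); sticks(im,m)
m=camera_model('top');im=save('top','t3.png'); print('top');sticks(im,m,amin=40)
save('scene','s3.png')
cv2.imwrite('pics/both3.png',np.hstack([cv2.resize(cv2.imread('pics/w3.png'),(400,300)),cv2.resize(cv2.imread('pics/s3.png')[200:440,180:480],(375,300))]))
E
```

```text
[576.31341125 -75.78674193 167.17405008] [1.57708561 0.40171611] [-0.06058509 -0.49970047 -3.33401857]
px [280. 140.] tray [-19.5  66.4] size [96.4 13.4] ang 87.2 xmin/max -25.0 -11.0 y 18.0 115.0
px [225. 178.] tray [-52.5  47.8] size [99. 17.] ang 59.0 xmin/max -82.0 -24.0 y 4.0 92.0
px [311. 278.] tray [ -0.2 -26.5] size [44.8 88.9] ang 90.0 xmin/max -23.0 22.0 y -71.0 18.0
px [185. 298.] tray [-83.4 -27.2] size [34.7 14.3] ang 61.5 xmin/max -96.0 -70.0 y -41.0 -12.0
px [249. 380.] tray [-43.1 -88.5] size [62.5 10.8] ang 85.6 xmin/max -49.0 -36.0 y -120.0 -57.0
px [383. 380.] tray [ 48.4 -88.5] size [10.1 62.6] ang 95.2 xmin/max 41.0 54.0 y -120.0 -57.0
top
px [351. 198.] tray [ 51.6 -20.9] size [103.4  51.9] ang 87.6 xmin/max 26.0 79.0 y -73.0 30.0
px [307. 225.] tray [-30.4  78.5] size [59.1 32. ] ang 86.8 xmin/max -47.0 -14.0 y 48.0 107.0
px [373. 238.] tray [-34.5 -87.7] size [16.7 42.5] ang 178.9 xmin/max -56.0 -13.0 y -96.0 -79.0
```

View pics/both3.png

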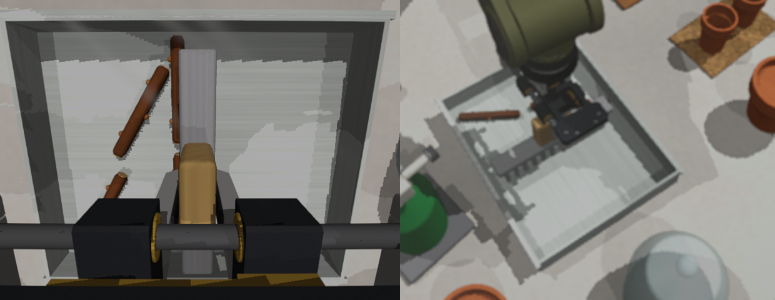

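The wrist view shows the first cutting lying parallel against the rake, and the next (225,178) starting to turn. The sweep is working, so I'll continue.

Call:
carry_out:
  slide:
    - [-0.02,0.0024,0]
    - [-0.04,0.0048,0]
    - [-0.06,0.007,0]
    - [-0.08,0.0095,0]
    - [-0.1,0.012,0]
    - [-0.12,0.0143,0]
    - [-0.14,0.0167,0]
    - [-0.16,0.019,0]
    - [-0.18,0.0214,0]
    - [-0.2,0.0238,0]
  dr:
    - [0,0,0]
    - [0,0,0]
    - [0,0,0]
    - [0,0,0]
    - [0,0,0]
    - [0,0,0]
    - [0,0,0]
    - [0,0,0]
    - [0,0,0]
    - [0,0,0]
  gripper: [0,0,0,0,0,0,0,0,0,0]

```text
clock: 21.95
eef_pos: [526.4, -69.8, 167.2]
eef_rot: [3.141, -0.0, 1.454]
wrist_force: [-0.2, -0.2, -2.5]
finger_gap: 23.5
finger_force: 55.0
```

Call:
carry_out:
  slide:
    - [-0.01,0.0012,0]
    - [-0.02,0.0024,0]
    - [-0.03,0.0035,0]
    - [-0.04,0.0048,0]
    - [-0.05,0.006,0]
    - [-0.06,0.007,0]
    - [-0.07,0.0083,0]
    - [-0.08,0.0095,0]
    - [-0.09,0.0107,0]
    - [-0.1,0.012,0]
  dr:
    - [0,0,0]
    - [0,0,0]
    - [0,0,0]
    - [0,0,0]
    - [0,0,0]
    - [0,0,0]
    - [0,0,0]
    - [0,0,0]
    - [0,0,0]
    - [0,0,0]
  gripper: [0,0,0,0,0,0,0,0,0,0]

```text
clock: 22.78
eef_pos: [501.6, -66.9, 167.1]
eef_rot: [-3.142, -0.0, 1.454]
wrist_force: [1.1, 0.1, -1.5]
finger_gap: 23.8
finger_force: 55.0
```

```bash
python3 - <<'E'
from h import *
s=read_state();print(s['eef_pos'],tray(s['eef_pos']),s['wrist_force'])
m=camera_model('wrist');im=save('wrist','w4.png'); sticks(im,m)
save('scene','s4.png')
cv2.imwrite('pics/both4.png',np.hstack([cv2.resize(cv2.imread('pics/w4.png'),(400,300)),cv2.resize(cv2.imread('pics/s4.png')[200:440,180:480],(375,300))]))
E
```

```text
[501.64756301 -66.87097361 167.13459811] [-73.61916276   0.46534692] [ 1.10611369  0.14918978 -1.47713265]
px [272. 181.] tray [-97.2  22.3] size [184.8  29.9] ang 89.6 xmin/max -112.0 -82.0 y -70.0 115.0
px [341. 295.] tray [-58.1 -26.9] size [88.4 12.8] ang 88.0 xmin/max -66.0 -53.0 y -71.0 17.0
px [258. 290.] tray [-110.7  -22.4] size [18.9  2.7] ang 67.6 xmin/max -115.0 -106.0 y -31.0 -14.0
px [250. 379.] tray [-118.3  -88.5] size [62.5 10.8] ang 85.6 xmin/max -125.0 -111.0 y -119.0 -57.0
px [382. 379.] tray [-26.8 -88.4] size [10.7 62.5] ang 94.4 xmin/max -34.0 -20.0 y -119.0 -57.0
```

View pics/both4.png

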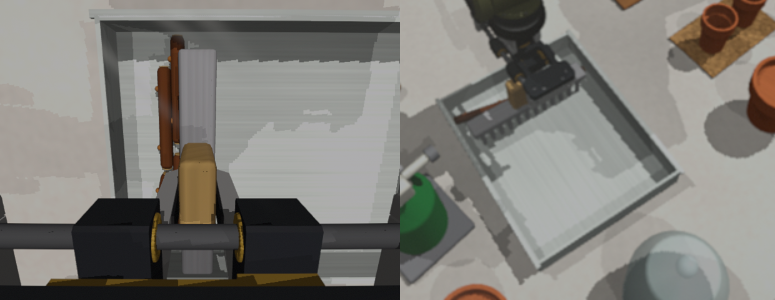

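Left column is now two parallel rows against the rake, and the right ones are still turning. Next is a slow push towards the wall.

Call:
carry_out:
  slide:
    - [-0.01,0.0012,0]
    - [-0.02,0.0024,0]
    - [-0.03,0.0035,0]
    - [-0.04,0.0048,0]
    - [-0.05,0.006,0]
    - [-0.06,0.007,0]
    - [-0.07,0.0083,0]
    - [-0.08,0.0095,0]
    - [-0.09,0.0107,0]
    - [-0.1,0.012,0]
  dr:
    - [0,0,0]
    - [0,0,0]
    - [0,0,0]
    - [0,0,0]
    - [0,0,0]
    - [0,0,0]
    - [0,0,0]
    - [0,0,0]
    - [0,0,0]
    - [0,0,0]
  gripper: [0,0,0,0,0,0,0,0,0,0]

```text
clock: 23.72
eef_pos: [476.6, -63.9, 167.1]
eef_rot: [-3.141, -0.0, 1.454]
wrist_force: [0.5, 0.4, -3.3]
finger_gap: 23.7
finger_force: 55.0
```

Call:
carry_out:
  slide:
    - [-0.004,0.0005,0]
    - [-0.008,0.001,0]
    - [-0.012,0.0014,0]
    - [-0.016,0.002,0]
    - [-0.02,0.0024,0]
    - [-0.024,0.003,0]
    - [-0.028,0.0033,0]
    - [-0.032,0.0038,0]
    - [-0.032,0.0038,0]
    - [-0.032,0.0038,0]
  dr:
    - [0,0,0]
    - [0,0,0]
    - [0,0,0]
    - [0,0,0]
    - [0,0,0]
    - [0,0,0]
    - [0,0,0]
    - [0,0,0]
    - [0,0,0]
    - [0,0,0]
  gripper: [0,0,0,0,0,0,0,0,0,0]

```text
clock: 24.55
eef_pos: [468.8, -62.9, 167.1]
eef_rot: [-3.141, -0.0, 1.454]
wrist_force: [-0.2, -0.0, -2.2]
finger_gap: 23.8
finger_force: 55.0
```

```bash
python3 - <<'E'
from h import *
s=read_state();print(s['eef_pos'],tray(s['eef_pos']),s['wrist_force'])
m=camera_model('wrist');im=save('wrist','w5.png'); sticks(im,m)
save('scene','s5.png')
cv2.imwrite('pics/both5.png',np.hstack([cv2.resize(cv2.imread('pics/w5.png'),(400,300)),cv2.resize(cv2.imread('pics/s5.png')[230:380,180:380],(400,300))]))
E
```

```text
[468.79489301 -62.94155672 167.10435402] [-106.70597366    0.49981395] [-0.22714677 -0.0478562  -2.17658992]
px [278. 190.] tray [-120.5   19.6] size [ 53.9 190.3] ang 103.7 xmin/max -146.0 -86.0 y -70.0 116.0
px [249. 379.] tray [-151.5  -88.4] size [62.5 10.8] ang 85.6 xmin/max -158.0 -145.0 y -119.0 -57.0
px [382. 379.] tray [-60.  -88.3] size [10.  62.5] ang 95.3 xmin/max -67.0 -54.0 y -119.0 -57.0
```

View pics/both5.png

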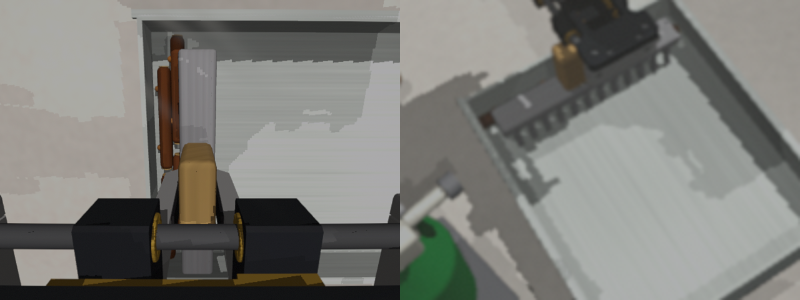

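Rows are closing on the wall, with the second row at (163,115) close to the wall face (155). A few more millimetres, watching the force.

Call:
carry_out:
  slide:
    - [-0.004,0.0005,0]
    - [-0.008,0.001,0]
    - [-0.012,0.0014,0]
    - [-0.016,0.002,0]
    - [-0.016,0.002,0]
    - [-0.016,0.002,0]
  dr:
    - [0,0,0]
    - [0,0,0]
    - [0,0,0]
    - [0,0,0]
    - [0,0,0]
    - [0,0,0]
  gripper: [0,0,0,0,0,0]

```text
clock: 25.15
eef_pos: [464.8, -62.4, 167.2]
eef_rot: [-3.142, -0.0, 1.454]
wrist_force: [-0.4, -0.3, -2.7]
finger_gap: 23.6
finger_force: 55.0
```

Call:
carry_out:
  slide:
    - [-0.004,0.0005,0]
    - [-0.006,0.0007,0]
    - [-0.006,0.0007,0]
    - [-0.006,0.0007,0]
    - [-0.006,0.0007,0]
    - [-0.006,0.0007,0]
  dr:
    - [0,0,0]
    - [0,0,0]
    - [0,0,0]
    - [0,0,0]
    - [0,0,0]
    - [0,0,0]
  gripper: [0,0,0,0,0,0]

```text
clock: 25.65
eef_pos: [463.4, -62.3, 167.1]
eef_rot: [-3.141, -0.0, 1.454]
wrist_force: [-0.5, -0.4, -2.8]
finger_gap: 23.3
finger_force: 55.0
```

Call:
carry_out:
  slide:
    - [-0.004,0.0005,0]
    - [-0.006,0.0007,0]
    - [-0.006,0.0007,0]
    - [-0.006,0.0007,0]
  dr:
    - [0,0,0]
    - [0,0,0]
    - [0,0,0]
    - [0,0,0]
  gripper: [0,0,0,0]

```text
clock: 25.98
eef_pos: [462.6, -62.2, 167.5]
eef_rot: [3.139, 0.0, 1.454]
wrist_force: [6.3, -0.3, -6.9]
finger_gap: 23.3
finger_force: 55.0
```

Call:
carry_out:
  slide:
    - [-0.004,0.0005,0]
    - [-0.004,0.0005,0]
    - [-0.004,0.0005,0]
    - [-0.004,0.0005,0]
  dr:
    - [0,0,0]
    - [0,0,0]
    - [0,0,0]
    - [0,0,0]
  gripper: [0,0,0,0]

```text
clock: 26.32
eef_pos: [462.2, -62.2, 167.8]
eef_rot: [3.136, 0.0, 1.454]
wrist_force: [9.8, -0.9, -6.9]
finger_gap: 23.9
finger_force: 55.0
```

```bash
python3 - <<'E'
from h import *
s=read_state();print(s['eef_pos'],tray(s['eef_pos']),s['wrist_force'],s['moment'])
im=save('wrist','w6.png'); save('scene','s6.png')
cv2.imwrite('pics/both6.png',np.hstack([cv2.resize(cv2.imread('pics/w6.png')[20:320,180:480],(500,500),interpolation=2),cv2.resize(cv2.imread('pics/s6.png')[225:315,195:260],(300,500))]))
E
```

```text
[462.22633736 -62.16978484 167.78531229] [-113.31970995    0.49292689] [ 9.77446472 -0.90256426 -6.93121293] [-0.26748411 -2.80115287 -0.07726674]
```

View pics/both6.png

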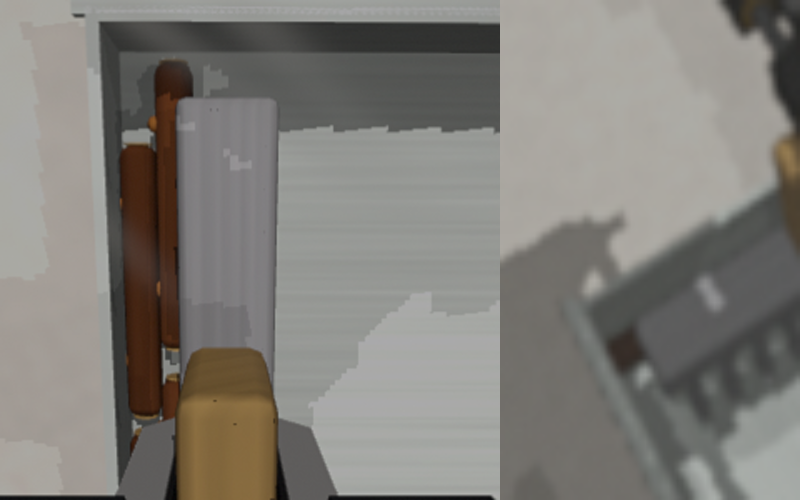

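Contact (10 N) with the rows packed: two parallel rows at the wall. I'll back off, lift and look.

Call:
carry_out:
  slide:
    - [0.02,-0.0024,0]
    - [0.04,-0.0048,0]
    - [0.08,-0.0095,0]
    - [0.12,-0.014,0]
    - [0.16,-0.019,0.05]
    - [0.2,-0.024,0.15]
    - [0.28,-0.03,0.28]
    - [0.38,-0.03,0.42]
    - [0.5,-0.03,0.48]
    - [0.6,-0.03,0.48]
  dr:
    - [0,0,0]
    - [0,0,0]
    - [0,0,0]
    - [0,0,0]
    - [0,0,0]
    - [0,0,0]
    - [0,0,0]
    - [0,0,0]
    - [0,0,0]
    - [0,0,0]
  gripper: [0,0,0,0,0,0,0,0,0,0]

```text
clock: 27.25
eef_pos: [613.1, -69.6, 291.8]
eef_rot: [3.135, 0.0, 1.454]
wrist_force: [-0.2, -0.1, -2.2]
finger_gap: 23.8
finger_force: 55.0
```

```bash
python3 - <<'E'
from h import *
s=read_state();print(s['eef_pos'],s['eef_rot'])
m=camera_model('wrist');im=save('wrist','w7.png'); sticks(im,m)
save('scene','s7.png'); m=camera_model('top');im=save('top','t7.png'); print('top');sticks(im,m,amin=40)
cv2.imwrite('pics/both7.png',np.hstack([cv2.resize(cv2.imread('pics/w7.png'),(480,360)),cv2.resize(cv2.imread('pics/s7.png')[225:325,195:280],(306,360))]))
E
```

```text
[613.13590697 -69.57195238 291.78369597] [3.13523794e+00 3.72332680e-04 1.45393091e+00]
px [132. 219.] tray [-133.5    1.7] size [232.   29.9] ang 89.9 xmin/max -149.0 -119.0 y -114.0 118.0
px [289. 281.] tray [ 12.6 -68.1] size [133.9   9.2] ang 85.0 xmin/max 10.0 23.0 y -135.0 -2.0
px [339. 325.] tray [ 62.6 -83.7] size [133.  50.] ang 68.4 xmin/max 15.0 71.0 y -136.0 -13.0
top
px [315. 179.] tray [86.8 72.3] size [ 22.1 193.9] ang 177.4 xmin/max -10.0 183.0 y 57.0 85.0
px [353. 161.] tray [146.  -13.3] size [125.5  65.8] ang 87.6 xmin/max 112.0 180.0 y -77.0 49.0
px [382. 193.] tray [ 77.3 -93.1] size [ 21.8 192.4] ang 177.5 xmin/max -19.0 173.0 y -106.0 -81.0
px [330. 213.] tray [10.9 17.9] size [87.3 29.3] ang 82.2 xmin/max -2.0 29.0 y -25.0 60.0
```

View pics/both7.png

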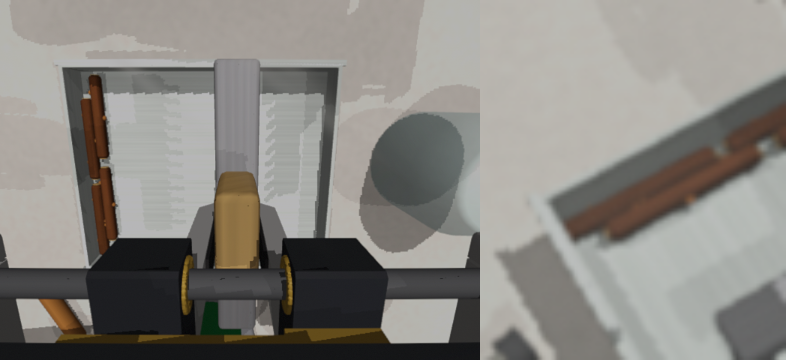

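Cuttings: four in two close parallel rows along the front wall, none stacked (left edge, px (80–115, 75–255)). Now I'll return the rake.

Call:
carry_out:
  slide:
    - [-0.1,0.02,0]
    - [-0.22,0.05,0]
    - [-0.34,0.1,0]
    - [-0.46,0.17,0]
    - [-0.56,0.25,0]
    - [-0.64,0.34,0]
    - [-0.7,0.43,0]
    - [-0.73,0.53,0]
    - [-0.736,0.6,0]
    - [-0.736,0.6,0]
  dr:
    - [0,0,-0.002]
    - [0,0,-0.002]
    - [0,0,-0.002]
    - [0,0,-0.002]
    - [0,0,-0.002]
    - [0,0,-0.002]
    - [0,0,-0.002]
    - [0,0,-0.002]
    - [0,0,-0.002]
    - [0,0,-0.002]
  gripper: [0,0,0,0,0,0,0,0,0,0]

```text
clock: 28.23
eef_pos: [425.5, 82.5, 287.0]
eef_rot: [-3.141, -0.0, 1.444]
wrist_force: [0.4, -0.6, -2.9]
finger_gap: 23.7
finger_force: 55.0
```

Call:
carry_out:
  slide:
    - [0,0.1,0]
    - [0,0.22,0]
    - [0,0.34,0]
    - [0,0.46,0]
    - [0,0.58,0]
    - [0,0.7,0]
    - [0,0.8,0]
    - [0,0.87,0]
    - [0,0.91,0]
    - [0,0.91,0]
  dr:
    - [0,0,0]
    - [0,0,0]
    - [0,0,0]
    - [0,0,0]
    - [0,0,0]
    - [0,0,0]
    - [0,0,0]
    - [0,0,0]
    - [0,0,0]
    - [0,0,0]
  gripper: [0,0,0,0,0,0,0,0,0,0]

```text
clock: 29.07
eef_pos: [426.6, 308.7, 286.6]
eef_rot: [-3.141, 0.001, 1.443]
wrist_force: [0.8, 0.2, -2.5]
finger_gap: 23.8
finger_force: 55.0
```

Call:
carry_out:
  slide:
    - [0,0,0]
    - [0,0,0]
    - [0,0,0]
    - [0,0,0]
  dr:
    - [0,0,0]
    - [0,0,0]
    - [0,0,0]
    - [0,0,0]
  gripper: [0,0,0,0]

```text
clock: 29.4
eef_pos: [427.1, 307.2, 287.3]
eef_rot: [3.141, -0.0, 1.44]
wrist_force: [-0.2, 0.3, -3.2]
finger_gap: 23.9
finger_force: 55.0
```

```bash
python3 - <<'E'
from h import *
m=camera_model('wrist');s=read_state();print(s['eef_pos'],s['eef_rot'],s['moment'])
save('wrist','w8.png'); save('scene','s8.png')
cv2.imwrite('pics/both8.png',np.hstack([cv2.resize(cv2.imread('pics/w8.png'),(480,360)),cv2.resize(cv2.imread('pics/s8.png')[100:220,320:420],(300,360))]))
E
```

```text
[427.08940674 307.20093838 287.2949556 ] [ 3.14145350e+00 -5.53547274e-05  1.44037328e+00] [-0.04119435 -0.06067572  0.02077138]
```

View pics/both8.png

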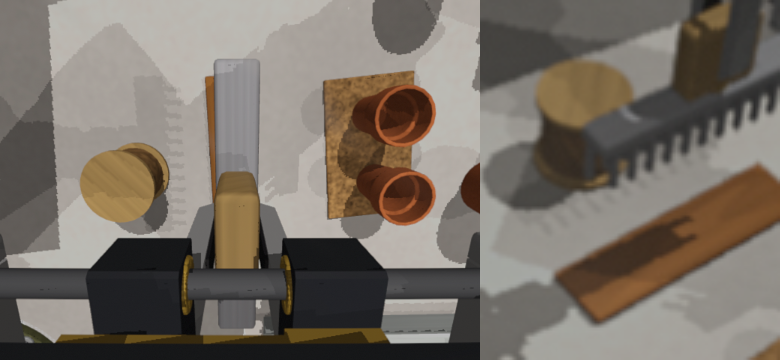

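Rake is held level over the rest board with the board's edge visible at (210,100), so I'll lower it.

Call:
carry_out:
  slide:
    - [0,0,-0.06]
    - [0,0,-0.14]
    - [0,0,-0.22]
    - [0,0,-0.3]
    - [0,0,-0.37]
    - [0,0,-0.42]
    - [0,0,-0.445]
    - [0,0,-0.455]
    - [0,0,-0.46]
    - [0,0,-0.46]
  dr:
    - [0,0,0]
    - [0,0,0]
    - [0,0,0]
    - [0,0,0]
    - [0,0,0]
    - [0,0,0]
    - [0,0,0]
    - [0,0,0]
    - [0,0,0]
    - [0,0,0]
  gripper: [0,0,0,0,0,0,0,0,0,0]

```text
clock: 30.33
eef_pos: [427.1, 308.1, 172.7]
eef_rot: [3.141, -0.001, 1.441]
wrist_force: [0.0, 0.5, -2.3]
finger_gap: 23.8
finger_force: 55.0
```

Call:
carry_out:
  slide:
    - [0,0,-0.004]
    - [0,0,-0.006]
    - [0,0,-0.008]
    - [0,0,-0.008]
    - [0,0,-0.008]
    - [0,0,-0.008]
  dr:
    - [0,0,0]
    - [0,0,0]
    - [0,0,0]
    - [0,0,0]
    - [0,0,0]
    - [0,0,0]
  gripper: [0,0,0,0,0,0]

```text
clock: 30.83
eef_pos: [426.9, 308.0, 170.2]
eef_rot: [3.141, -0.0, 1.441]
wrist_force: [-0.1, 0.5, -2.2]
finger_gap: 24.0
finger_force: 55.0
```

Call:
carry_out:
  slide:
    - [0,0,-0.002]
    - [0,0,-0.004]
    - [0,0,-0.004]
    - [0,0,-0.004]
  dr:
    - [0,0,0]
    - [0,0,0]
    - [0,0,0]
    - [0,0,0]
  gripper: [0,0,0,0]

```text
clock: 31.17
eef_pos: [427.0, 308.1, 170.1]
eef_rot: [3.141, -0.0, 1.441]
wrist_force: [-4.6, -2.1, 9.5]
finger_gap: 23.5
finger_force: 55.0
```

Call:
carry_out:
  slide:
    - [0,0,-0.002]
    - [0,0,-0.002]
    - [0,0,-0.002]
    - [0,0,-0.002]
  dr:
    - [0,0,0]
    - [0,0,0]
    - [0,0,0]
    - [0,0,0]
  gripper: [0,0,0,0]

```text
clock: 31.5
eef_pos: [427.0, 308.1, 170.1]
eef_rot: [3.141, -0.0, 1.441]
wrist_force: [-6.7, -4.0, 16.0]
finger_gap: 23.6
finger_force: 55.0
```

Contact at 170, so I release slowly with low grip, then lift.

Call:
carry_out:
  slide:
    - [0,0,0.004]
    - [0,0,0.004]
    - [0,0,0.004]
    - [0,0,0.004]
    - [0,0,0.004]
    - [0,0,0.004]
    - [0,0,0.004]
    - [0,0,0.004]
    - [0,0,0.004]
    - [0,0,0.004]
  dr:
    - [0,0,0]
    - [0,0,0]
    - [0,0,0]
    - [0,0,0]
    - [0,0,0]
    - [0,0,0]
    - [0,0,0]
    - [0,0,0]
    - [0,0,0]
    - [0,0,0]
  gripper: [0,20,30,40,60,80,100,100,100,100]

```text
clock: 32.33
eef_pos: [426.9, 308.0, 169.6]
eef_rot: [-3.142, -0.0, 1.441]
wrist_force: [-0.0, 0.3, 0.7]
finger_gap: 71.6
finger_force: 0.0
```

Call:
carry_out:
  slide:
    - [0,0,0]
    - [0,0,0.06]
    - [0,0,0.18]
    - [0,0,0.32]
    - [0,0,0.46]
    - [0,0,0.6]
    - [0,0,0.72]
    - [0,0,0.8]
    - [0,0,0.8]
    - [0,0,0.8]
  dr:
    - [0,0,0]
    - [0,0,0]
    - [0,0,0]
    - [0,0,0]
    - [0,0,0]
    - [0,0,0]
    - [0,0,0]
    - [0,0,0]
    - [0,0,0]
    - [0,0,0]
  gripper: [100,100,100,100,100,100,100,100,100,100]

```text
clock: 33.17
eef_pos: [426.9, 308.0, 370.0]
eef_rot: [3.14, -0.001, 1.441]
wrist_force: [-0.3, 0.8, 0.4]
finger_gap: 94.0
finger_force: 0.0
```

```bash
python3 - <<'E'
from h import *
s=read_state();print(s['eef_pos'],s['eef_rot'])
save('wrist','w9.png');save('top','t9.png')
cv2.imwrite('pics/both9.png',np.hstack([cv2.resize(cv2.imread('pics/w9.png'),(400,300)),cv2.resize(cv2.imread('pics/t9.png')[140:320,270:510],(400,300))]))
E
```

```text
[426.89029196 308.02931041 370.04964802] [ 3.14045954e+00 -9.45318308e-04  1.44146400e+00]
```

View pics/both9.png

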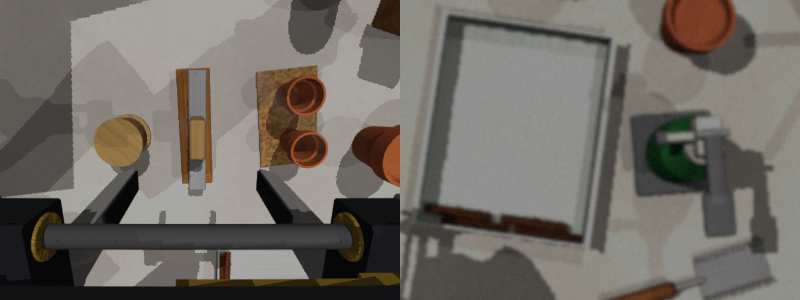

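Rake stands on its rest and the cuttings are in rows at the tray's front. The pad is at about px (462,264) in the full top view. Now the pump.

Call:
carry_out:
  slide:
    - [0,-0.1,0]
    - [0,-0.25,0]
    - [0,-0.4,0]
    - [0,-0.55,0]
    - [0,-0.7,0]
    - [0,-0.85,0]
    - [0,-1,0]
    - [0,-1,0]
    - [0,-1,0]
    - [0,-1,0]
  dr:
    - [0,0,0]
    - [0,0,0]
    - [0,0,0]
    - [0,0,0]
    - [0,0,0]
    - [0,0,0]
    - [0,0,0]
    - [0,0,0]
    - [0,0,0]
    - [0,0,0]
  gripper: [0,0,0,0,0,0,0,0,0,0]
  newtons: 10

```text
clock: 34.1
eef_pos: [426.8, 58.3, 368.8]
eef_rot: [-3.14, 0.0, 1.441]
wrist_force: [-1.1, 0.6, 0.0]
finger_gap: 30.6
finger_force: 0.0
```

Call:
carry_out:
  slide:
    - [0,-0.1,0]
    - [0,-0.25,0]
    - [0,-0.4,0]
    - [0,-0.55,0]
    - [0,-0.7,0]
    - [0,-0.85,0]
    - [0,-1,0]
    - [0,-1,0]
    - [0,-1,0]
    - [0,-1,0]
  dr:
    - [0,0,0]
    - [0,0,0]
    - [0,0,0]
    - [0,0,0]
    - [0,0,0]
    - [0,0,0]
    - [0,0,0]
    - [0,0,0]
    - [0,0,0]
    - [0,0,0]
  gripper: [0,0,0,0,0,0,0,0,0,0]

```text
clock: 34.93
eef_pos: [427.4, -190.8, 369.1]
eef_rot: [-3.141, -0.001, 1.443]
wrist_force: [-0.2, -0.1, -0.1]
finger_gap: 0.5
finger_force: 0.0
```

```bash
python3 - <<'E'
from h import *
s=read_state();print(s['eef_pos'],s['eef_rot'],s['finger_gap'])
im=save('wrist','w10.png');a=save('top','t10.png');save('scene','s10.png')
cv2.imwrite('pics/both10.png',np.hstack([cv2.resize(cv2.imread('pics/w10.png'),(400,300)),cv2.resize(cv2.imread('pics/s10.png')[240:420,60:300],(400,300))]))
E
```

```text
[ 427.38345443 -190.79301016  369.11258895] [-3.14066520e+00 -6.07340902e-04  1.44269263e+00] 0.53474314510011
```

View pics/both10.png

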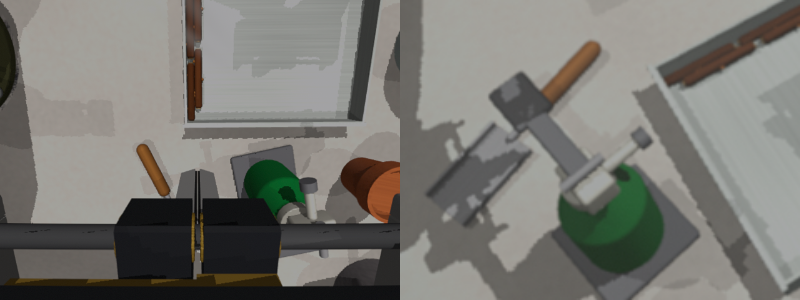

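Scene view puts the pad at full-frame (132,297), i.e. about (458,-316), agreeing with the top view.

Call:
carry_out:
  slide:
    - [0.02,-0.1,0]
    - [0.04,-0.2,0]
    - [0.06,-0.32,0]
    - [0.08,-0.43,0]
    - [0.092,-0.496,0]
    - [0.092,-0.496,-0.05]
    - [0.092,-0.496,-0.12]
    - [0.092,-0.496,-0.18]
    - [0.092,-0.496,-0.192]
    - [0.092,-0.496,-0.192]
  dr:
    - [0,0,0]
    - [0,0,0]
    - [0,0,0]
    - [0,0,0]
    - [0,0,0]
    - [0,0,0]
    - [0,0,0]
    - [0,0,0]
    - [0,0,0]
    - [0,0,0]
  gripper: [0,0,0,0,0,0,0,0,0,0]

```text
clock: 35.92
eef_pos: [450.2, -315.1, 321.2]
eef_rot: [-3.14, -0.001, 1.443]
wrist_force: [1.5, 0.4, 0.1]
finger_gap: 0.3
finger_force: 0.0
```

Call:
carry_out:
  slide:
    - [0,0,-0.02]
    - [0,0,-0.04]
    - [0,0,-0.06]
    - [0,0,-0.08]
    - [0,0,-0.1]
    - [0,0,-0.12]
    - [0,0,-0.14]
    - [0,0,-0.16]
    - [0,0,-0.16]
    - [0,0,-0.16]
  dr:
    - [0,0,0]
    - [0,0,0]
    - [0,0,0]
    - [0,0,0]
    - [0,0,0]
    - [0,0,0]
    - [0,0,0]
    - [0,0,0]
    - [0,0,0]
    - [0,0,0]
  gripper: [0,0,0,0,0,0,0,0,0,0]

```text
clock: 36.75
eef_pos: [450.0, -316.1, 281.7]
eef_rot: [3.141, 0.0, 1.441]
wrist_force: [-0.1, 0.3, 6.6]
finger_gap: 0.5
finger_force: 2.9
```

Call:
carry_out:
  slide:
    - [0,0,-0.02]
    - [0,0,-0.04]
    - [0,0,-0.06]
    - [0,0,-0.07]
    - [0,0,-0.076]
    - [0,0,-0.08]
    - [0,0,-0.08]
    - [0,0,-0.08]
  dr:
    - [0,0,0]
    - [0,0,0]
    - [0,0,0]
    - [0,0,0]
    - [0,0,0]
    - [0,0,0]
    - [0,0,0]
    - [0,0,0]
  gripper: [0,0,0,0,0,0,0,0]

```text
clock: 37.42
eef_pos: [450.2, -316.2, 262.3]
eef_rot: [3.14, 0.001, 1.441]
wrist_force: [0.9, -0.0, 9.6]
finger_gap: 0.8
finger_force: 3.8
```

Call:
carry_out:
  slide:
    - [0,0,-0.008]
    - [0,0,-0.012]
    - [0,0,-0.012]
    - [0,0,-0.012]
  dr:
    - [0,0,0]
    - [0,0,0]
    - [0,0,0]
    - [0,0,0]
  gripper: [0,0,0,0]

```text
clock: 37.75
eef_pos: [450.2, -316.3, 259.4]
eef_rot: [3.14, 0.001, 1.441]
wrist_force: [1.2, -0.1, 8.7]
finger_gap: 0.2
finger_force: 3.9
```

Call:
carry_out:
  slide:
    - [0,0,-0.008]
    - [0,0,-0.012]
    - [0,0,-0.012]
    - [0,0,-0.012]
  dr:
    - [0,0,0]
    - [0,0,0]
    - [0,0,0]
    - [0,0,0]
  gripper: [0,0,0,0]

```text
clock: 38.08
eef_pos: [450.2, -316.3, 256.4]
eef_rot: [3.14, 0.001, 1.441]
wrist_force: [-1.0, -0.2, 8.9]
finger_gap: 0.4
finger_force: 4.0
```

Call:
carry_out:
  slide:
    - [0,0,-0.004]
    - [0,0,-0.008]
    - [0,0,-0.008]
    - [0,0,-0.008]
  dr:
    - [0,0,0]
    - [0,0,0]
    - [0,0,0]
    - [0,0,0]
  gripper: [0,0,0,0]

```text
clock: 38.42
eef_pos: [450.2, -316.3, 254.4]
eef_rot: [3.14, 0.001, 1.441]
wrist_force: [0.7, -0.2, 9.3]
finger_gap: 0.7
finger_force: 4.1
```

Call:
carry_out:
  slide:
    - [0,0,-0.008]
    - [0,0,-0.012]
    - [0,0,-0.012]
    - [0,0,-0.012]
  dr:
    - [0,0,0]
    - [0,0,0]
    - [0,0,0]
    - [0,0,0]
  gripper: [0,0,0,0]

```text
clock: 38.75
eef_pos: [450.2, -316.4, 251.5]
eef_rot: [3.14, 0.001, 1.441]
wrist_force: [-0.2, -1.0, 9.3]
finger_gap: 0.4
finger_force: 4.1
```

Call:
carry_out:
  slide:
    - [0,0,-0.004]
    - [0,0,-0.008]
    - [0,0,-0.008]
    - [0,0,-0.008]
  dr:
    - [0,0,0]
    - [0,0,0]
    - [0,0,0]
    - [0,0,0]
  gripper: [0,0,0,0]

```text
clock: 39.08
eef_pos: [450.3, -316.4, 249.9]
eef_rot: [3.139, 0.002, 1.441]
wrist_force: [-0.3, -0.7, 13.1]
finger_gap: 0.4
finger_force: 5.7
```

Force jump at TCP z≈250 means the stop is reached. Stroke 1 is done, so I release it and repeat.

Call:
carry_out:
  slide:
    - [0,0,0.05]
    - [0,0,0.12]
    - [0,0,0.2]
    - [0,0,0.28]
    - [0,0,0.324]
    - [0,0,0.324]
    - [0,0,0.324]
    - [0,0,0.324]
    - [0,0,0.324]
    - [0,0,0.324]
  dr:
    - [0,0,0]
    - [0,0,0]
    - [0,0,0]
    - [0,0,0]
    - [0,0,0]
    - [0,0,0]
    - [0,0,0]
    - [0,0,0]
    - [0,0,0]
    - [0,0,0]
  gripper: [0,0,0,0,0,0,0,0,0,0]

```text
clock: 39.92
eef_pos: [449.8, -315.9, 328.6]
eef_rot: [-3.14, -0.001, 1.441]
wrist_force: [-0.9, -0.3, 0.6]
finger_gap: 0.3
finger_force: 0.0
```

Call:
carry_out:
  slide:
    - [0,0,-0.06]
    - [0,0,-0.1]
    - [0,0,-0.14]
    - [0,0,-0.18]
    - [0,0,-0.22]
    - [0,0,-0.26]
    - [0,0,-0.29]
    - [0,0,-0.31]
    - [0,0,-0.32]
    - [0,0,-0.324]
  dr:
    - [0,0,0]
    - [0,0,0]
    - [0,0,0]
    - [0,0,0]
    - [0,0,0]
    - [0,0,0]
    - [0,0,0]
    - [0,0,0]
    - [0,0,0]
    - [0,0,0]
  gripper: [0,0,0,0,0,0,0,0,0,0]

```text
clock: 40.75
eef_pos: [450.3, -316.2, 249.4]
eef_rot: [3.14, 0.001, 1.441]
wrist_force: [-2.5, 1.0, 18.0]
finger_gap: 0.5
finger_force: 8.6
```

Call:
carry_out:
  slide:
    - [0,0,0]
    - [0,0,0]
    - [0,0,0]
    - [0,0,0]
  dr:
    - [0,0,0]
    - [0,0,0]
    - [0,0,0]
    - [0,0,0]
  gripper: [0,0,0,0]

```text
clock: 41.08
eef_pos: [450.2, -316.2, 249.6]
eef_rot: [3.14, 0.001, 1.441]
wrist_force: [-1.4, 0.7, 13.8]
finger_gap: 0.8
finger_force: 6.5
```

Call:
carry_out:
  slide:
    - [0,0,0.05]
    - [0,0,0.12]
    - [0,0,0.2]
    - [0,0,0.28]
    - [0,0,0.324]
    - [0,0,0.324]
    - [0,0,0.324]
    - [0,0,0.324]
    - [0,0,0.324]
    - [0,0,0.324]
  dr:
    - [0,0,0]
    - [0,0,0]
    - [0,0,0]
    - [0,0,0]
    - [0,0,0]
    - [0,0,0]
    - [0,0,0]
    - [0,0,0]
    - [0,0,0]
    - [0,0,0]
  gripper: [0,0,0,0,0,0,0,0,0,0]

```text
clock: 41.92
eef_pos: [449.8, -315.9, 328.6]
eef_rot: [-3.14, -0.001, 1.441]
wrist_force: [-0.2, 0.6, 0.1]
finger_gap: 0.5
finger_force: 0.0
```

Call:
carry_out:
  slide:
    - [0,0,-0.06]
    - [0,0,-0.1]
    - [0,0,-0.14]
    - [0,0,-0.18]
    - [0,0,-0.22]
    - [0,0,-0.26]
    - [0,0,-0.29]
    - [0,0,-0.31]
    - [0,0,-0.32]
    - [0,0,-0.324]
  dr:
    - [0,0,0]
    - [0,0,0]
    - [0,0,0]
    - [0,0,0]
    - [0,0,0]
    - [0,0,0]
    - [0,0,0]
    - [0,0,0]
    - [0,0,0]
    - [0,0,0]
  gripper: [0,0,0,0,0,0,0,0,0,0]

```text
clock: 42.75
eef_pos: [450.2, -316.2, 249.4]
eef_rot: [3.14, 0.001, 1.441]
wrist_force: [-2.7, 2.9, 17.8]
finger_gap: 0.1
finger_force: 8.6
```

Call:
carry_out:
  slide:
    - [0,0,0]
    - [0,0,0]
    - [0,0,0]
    - [0,0,0]
  dr:
    - [0,0,0]
    - [0,0,0]
    - [0,0,0]
    - [0,0,0]
  gripper: [0,0,0,0]

```text
clock: 43.08
eef_pos: [450.2, -316.2, 249.7]
eef_rot: [3.14, 0.001, 1.441]
wrist_force: [-2.1, 0.8, 14.4]
finger_gap: -0.0
finger_force: 6.5
```

One more stroke for margin, then retreat and check.

Call:
carry_out:
  slide:
    - [0,0,0.05]
    - [0,0,0.12]
    - [0,0,0.2]
    - [0,0,0.28]
    - [0,0,0.324]
    - [0,0,0.324]
    - [0,0,0.324]
    - [0,0,0.324]
    - [0,0,0.324]
    - [0,0,0.324]
  dr:
    - [0,0,0]
    - [0,0,0]
    - [0,0,0]
    - [0,0,0]
    - [0,0,0]
    - [0,0,0]
    - [0,0,0]
    - [0,0,0]
    - [0,0,0]
    - [0,0,0]
  gripper: [0,0,0,0,0,0,0,0,0,0]

```text
clock: 43.92
eef_pos: [449.8, -315.9, 328.6]
eef_rot: [-3.14, -0.001, 1.441]
wrist_force: [-0.2, -0.7, 0.7]
finger_gap: 0.7
finger_force: 0.0
```

Call:
carry_out:
  slide:
    - [0,0,-0.06]
    - [0,0,-0.1]
    - [0,0,-0.14]
    - [0,0,-0.18]
    - [0,0,-0.22]
    - [0,0,-0.26]
    - [0,0,-0.29]
    - [0,0,-0.31]
    - [0,0,-0.32]
    - [0,0,-0.324]
  dr:
    - [0,0,0]
    - [0,0,0]
    - [0,0,0]
    - [0,0,0]
    - [0,0,0]
    - [0,0,0]
    - [0,0,0]
    - [0,0,0]
    - [0,0,0]
    - [0,0,0]
  gripper: [0,0,0,0,0,0,0,0,0,0]

```text
clock: 44.75
eef_pos: [450.3, -316.2, 249.4]
eef_rot: [3.14, 0.001, 1.441]
wrist_force: [-1.7, 1.7, 18.7]
finger_gap: 0.3
finger_force: 8.6
```

Call:
carry_out:
  slide:
    - [0,0,0]
    - [0,0,0.05]
    - [0,0,0.12]
    - [0,0,0.2]
    - [0,0,0.28]
    - [0,0,0.36]
    - [0,0,0.44]
    - [-0.1,-0.1,0.5]
    - [-0.2,-0.2,0.5]
    - [-0.3,-0.3,0.5]
  dr:
    - [0,0,0]
    - [0,0,0]
    - [0,0,0]
    - [0,0,0]
    - [0,0,0]
    - [0,0,0]
    - [0,0,0]
    - [0,0,0]
    - [0,0,0]
    - [0,0,0]
  gripper: [0,0,0,0,0,0,0,0,0,0]

```text
clock: 45.58
eef_pos: [374.1, -391.6, 373.8]
eef_rot: [3.141, 0.0, 1.443]
wrist_force: [0.2, -0.9, -0.4]
finger_gap: 0.4
finger_force: 0.0
```

Call:
carry_out:
  slide:
    - [-0.1,-0.2,0]
    - [-0.2,-0.4,0]
    - [-0.2,-0.4,0]
    - [-0.2,-0.4,0]
    - [-0.2,-0.4,0]
    - [-0.2,-0.4,0]
  dr:
    - [0,0,0]
    - [0,0,0]
    - [0,0,0]
    - [0,0,0]
    - [0,0,0]
    - [0,0,0]
  gripper: [0,0,0,0,0,0]

```text
clock: 46.08
eef_pos: [325.1, -490.6, 373.0]
eef_rot: [-3.141, -0.001, 1.441]
wrist_force: [0.2, 0.3, 0.5]
finger_gap: 0.6
finger_force: 0.0
```

```bash
python3 - <<'E'
from h import *
m=camera_model('top');im=save('top','t11.png');sticks(im,m,amin=40); save('scene','s11.png')
cv2.imwrite('pics/both11.png',np.hstack([cv2.imread('pics/t11.png')[100:340,120:520],cv2.resize(cv2.imread('pics/s11.png')[100:440,60:540],(339,240))]))
E
```

```text
px [332. 274.] tray [-135.6   -3.1] size [ 22.8 217.2] ang 90.4 xmin/max -147.0 -124.0 y -112.0 106.0
```

View pics/both11.png

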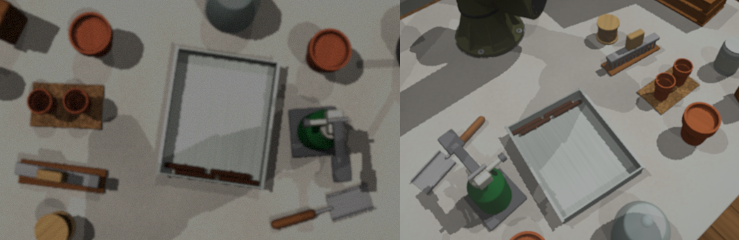

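The final views show the pots upright on the mat and the rake on its board. The cuttings are in rows at (210,173), the lever is up, and the bystanders haven't moved.

```bash
python3 -c "from cell import *; print(sign_off())"
```

```text
the job is handed in; nothing more can be done
None
```

The job is handed in, verdict not shown: both pots are upright on the mat, the four cuttings lie flat in two close rows along the front wall, the rake is back on its board, and the pump got four full strokes.

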